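# Clamp the re-glued rubber stamp and hold the pressure

### The job

The split wooden foot of the rubber stamp has just been glued: set the stamp upright in the cradle of the small bench clamp, between the two low rails, with the long sides of its foot facing the jaws, and let go of it. Then pump the clamp by squeezing its trigger against its handle again and again (move the jaw only with the trigger, never push the jaw or its rod) until the sprung jaw presses the stamp against the fixed jaw and is pushed about half way back into its barrel; never drive it all the way in, which would starve the glue joint. Finish still squeezing trigger and handle together at that pressure, because the ratchet slips back part of a tooth when let go, and leave the ink pad and the pin tin where they lie.

Things in the scene. Friction and masses are not known exactly. Their poses are not given: they have to be found in the camera images.
- stamp: The loose rubber stamp, about 60 g: a wooden block foot 23 (its x) x 52 (its y) x 20 mm high with a round wooden handle above it, 26 mm across at its widest, top 72 mm above the underside. Origin at the centre of the underside, z up when it stands. Grasp the handle from above.
- ink_pad: Flat closed blue ink pad tin, 69 x 107 x 14 mm, loose bystander; origin at the centre of its underside.
- pin_tin: Small green-lidded tin of pins, 60 x 87 x 22 mm, loose bystander; origin at the centre of its underside.
- clamp: Bench clamp, fixed; origin under its base on the counter. Its x axis runs along the push rod from the fixed jaw (-x end) to the handle (+x), z up, y across. Wooden base board 246 x 90 x 8 mm (x -132 to 114), grey housing (two cheeks, x 28 to 96, 31 mm wide, up to z 81) carrying handle and trigger, which stand up out of it. The toothed rod sticks out behind, 18 mm up, to x 151 mm at most.
- cradle (a point): Where the centre of the stamp's underside belongs when it stands against the fixed jaw: on top of the base board, z 8 mm, 90.5 mm from the clamp origin towards the fixed jaw, midway between the two rails (58 mm apart inside, 5.5 mm high, 44 mm long). Axes as clamp. A few mm off towards the moving jaw (+x) is fine: the jaw pushes the stamp home.
- fixed_jaw: Fixed jaw at the -x end of the clamp: dark steel block with a cork face 56 mm wide, top 26 mm above the counter; the cork face is at clamp x = -102 mm, 11.5 mm from the cradle point. Same origin and axes as clamp.
- moving_jaw: Sprung moving jaw at the front of the push rod: steel plate with cork face, 44 mm wide, top 25.5 mm above the counter, on a stem with a coil spring that sinks into the barrel on the rod (9 mm radius). Its body frame coincides with that of the clamp at joint values 0; see jaw_face.
- jaw_face (a point): Centre of the cork face of the moving jaw, 17 mm above the counter. It starts 32 to 50 mm short of the stamp's place. Clamp x of it = -19 mm - advance + jaw_spring.
- push_rod: Toothed push rod with barrel and black end cap; carries the moving jaw. Teeth every 5 mm: driven forward by the pawl of the trigger, kept from going back by a fixed pawl. Not to be pushed by hand.
- advance (a joint): How far the push rod has come towards the fixed jaw, m: 0 fully back, 0.076 at most; starts at 0.010 to 0.028. It touches a stamp standing against the fixed jaw at about 0.060. A full pull of the trigger gives about 0.016, in steps of 0.005 once let go. 3 N of friction.
- jaw_spring (a joint): How far the moving jaw has been pressed back into its barrel, m: 0 free, 0.010 fully in. About 2.6 N at once and 2.6 N for each further mm. Half way = 0.005.
- trigger (a joint): Angle of the trigger, rad: 0 free (leaning to the jaws), 0.52 fully pulled to the handle; it springs back by itself. Hinge axis across the clamp, 68 mm above the counter at clamp x = 50 mm. Return spring 3 N at the grip point when free, 7 N when pulled; what is over comes out about 1.4 times as strong at the jaw: a 20 N squeeze presses the jaw in about 6 mm.
- trigger_lever: The black trigger, upright bar 10 mm thick and 20 mm wide on the jaw side of the handle, rounded top about 138 mm above the counter.
- trigger_front (a point): Grip point on the trigger's outer face (towards the jaws), 111 mm above the counter; it moves about 23 mm towards the handle over the full pull.
- handle: The fixed black pistol handle standing up from the housing, 20 mm thick along clamp x, 26 mm wide, top 136 mm above the counter. Same origin and axes as clamp.
- handle_back (a point): Grip point on the handle's outer (+x) face, 114 mm above the counter, clamp x = 94 mm. From here to the trigger's outer face along clamp x it is about 60 mm free, 37 mm fully pulled: one finger goes on each, gripper pointing down, closing along clamp x.

How it is judged:
By the outcome, as a careful person would: the job done as asked, in the order asked, and still so for the second after the job is handed in, while the arm keeps its last pose, push and grip.
It also fails if it takes over 72 s, if anything falls off the work surface, if the arm or the gripper's body presses on something with over 40 N, if the wrist force passes 120 N, or if a joint passes its speed limit or range.

### The arm

A 7-joint arm with a two-finger parallel gripper is mounted at the origin on the work surface; the furniture and walls round the work are solid. World frame = base frame: x ahead of the robot, y to its left, z up, the work surface at z = 0. Lengths are in m, angles in rad, forces in N, time in s.
With the tool pointing down it reaches from about 0.425 to 0.875 m from the base axis. Payload 4.7 kg.
Tool frame: the origin (TCP) lies midway between the tips of the shut fingers; the grasp point (between the pads) lies 19 mm behind it; z points along the fingers, y is the line along which they close (so a half turn about z gives the same grasp; the last joint's range is limited). The gripper opens to 87 mm and grips with 3 to 60 N. Pads are 19 mm wide; open, the fingers measure 117 mm over their backs; the gripper's body (75 mm by 190 mm) begins 51 mm behind the grasp point.
Start: joints at [1.235, 0.321, -0.07, 1.45, 0.023, 1.371, -0.057], TCP at [0.223, -0.611, 0.223] pointing down, gripper open.
Joint ranges: [-2.86, 2.86], [-0.3, 2.09], [-1.38, 1.24], [0.06, 2.45], [-1.56, 4.7], [0.09, 2.05], [-2.69, 2.69]. Speed limits (rad/s): [2.57, 2.57, 3.14, 3.14, 3.14, 3.14, 3.14].

### API

Orientations are given as a rotation vector (axis times angle).
In Python, from bench import ctrl gives the robot as it stands. The module is installed in compiled form; this text tells all that it offers.
- The arm moves only by the shell command python3 -m handwheel 'ROWS' [FORCE]. ROWS is JSON, a list of rows, each a list of 7 numbers: the finger opening in m, from 0 to 0.087, then the shift along the tool's x, y, z in m, then the turn, a rotation vector about the tool's x, y, z in degrees. A call has 1 to 12 rows; each row shifts and turns the commanded pose from where the row before left it, along the tool's axes as they then stand; what a row does not reach is not made up. A row lasts 1/8 s, in which the tool goes at most 62.5 mm and 10.7 degrees, less where a joint would pass 70% of its speed; a pose out of reach is approached as far as the arm can. A call is refused whole if a number of a shift passes 0.0625 or a number of a turn 10.7, either way. A call with a gripper value outside its range is refused whole. The fingers move at their own pace and stop on an object; FORCE is the grip in N (left out, the last holds). Time passes only in rows, so rows that do not move let the fingers close. It gives the time, the measured TCP pose, the force, the opening and the grip force at its end, in the units of the state.
- ctrl.get_state(): the state, without advancing time (a new reading comes with each control period).
- ctrl.get_image(name): name is "side" or "top"; returns (picture, depth): 420x560x3 uint8, blue, green, red; 420x560 float32, m along the optical axis (not along the pixel's ray), 0 where there is no reading.
- ctrl.camera_info(name): a dict with "intrinsics" (3x3 intrinsics, pixels), "D" ([k1, k2, p1, p2, k3] as OpenCV has them; the pictures are not rectified), "R" (3x3) and "t" (3): a world point X has camera coordinates R X + t. Camera axes: x right, y down, z forward; pixel columns grow to the right and rows downward; lengths in m; the calibration is good to about 2 mm. A picture is of the moment at which its call begins. camera_info takes no time and is no camera call.
- ctrl.close_job(): hands the job in; it is judged then, once.
The state is a dict: "time": time; "joint_positions": joint angles; "qd": joint speeds; "joint_torque": joint torques, N m; "position": TCP position; "tool_rot": TCP orientation; "ft_force": force on the tool from outside, world axes, zero at the start; "torque": the same for the moment, N m; "grip_width": opening from 0.0 (shut) to 1.0 (fully open); "grip_force": force on a finger pad.
Only numpy, scipy, OpenCV 4.12 (cv2) and the standard library are available. Lean on these libraries where they do the work, as an engineer would, in place of code of your own. Each camera call takes 0.05 s, during which the arm holds its last target. There are 200 camera calls.

## Working session

There is one attempt and no reset: what is moved stays moved. The work goes in short steps, Python scripts to look and compute and a shell command to move; the robot and the scene stay as the last step left them, time stands still between calls to the robot, and variables do not carry over. Pictures are saved under pics/ and viewed, at most 10 in all, crops included, and the job is handed in when it is done.

```bash
mkdir -p pics
cat > h.py <<'E'
import numpy as np, cv2
from bench import ctrl
def grab(n,name=None):
    im,d=ctrl.get_image(n)
    if name: cv2.imwrite(f'pics/{name}.png',im)
    c=ctrl.camera_info(n); return im,d,c
def ray(c,uv):
    K=np.array(c['intrinsics']);R=np.array(c['R']);t=np.array(c['t'])
    p=cv2.undistortPoints(np.array(uv,float).reshape(-1,1,2),K,np.array(c['D'])).reshape(-1,2)
    d=np.c_[p,np.ones(len(p))]
    return -R.T@t, d@R
def onplane(c,uv,z):
    o,d=ray(c,uv); return o+d*((z-o[2])/d[:,2])[:,None]
def cloud(c,dep):
    v,u=np.mgrid[0:dep.shape[0],0:dep.shape[1]]
    o,d=ray(c,np.c_[u.ravel(),v.ravel()]); return (o+d*dep.reshape(-1,1)).reshape(*dep.shape,3)
def st():
    s=ctrl.get_state(); 
    for k in('time','position','tool_rot','ft_force','grip_width','grip_force'): print(k,np.round(s[k],4))
    return s
E
python3 - <<'E'
from h import *
s=st()
for n in('side','top'):
    im,d,c=grab(n,n+'0'); np.save(n+'0.npy',d)
    print(n,-np.array(c['R']).T@c['t'],np.array(c['R'])[2],(d>0).mean())
E
```

```text
time 0.0
position [ 0.2225 -0.6101  0.2215]
tool_rot [-3.0918e+00 -5.4640e-01  7.0000e-04]
ft_force [-0.4717  0.4296 -0.6463]
grip_width 1.0042
grip_force 0.0
side [ 0.42304845 -0.60369545  0.79664324] [ 0.10609821  0.57766255 -0.80935107] 0.995829081632653
top [ 0.3385583  -0.1152758   0.93236362] [ 0.22762284 -0.00309309 -0.97374446] 0.9960799319727891
```

View pics/top0.png

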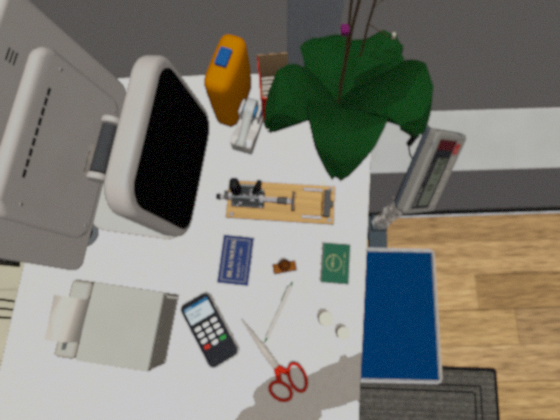

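View pics/side0.png

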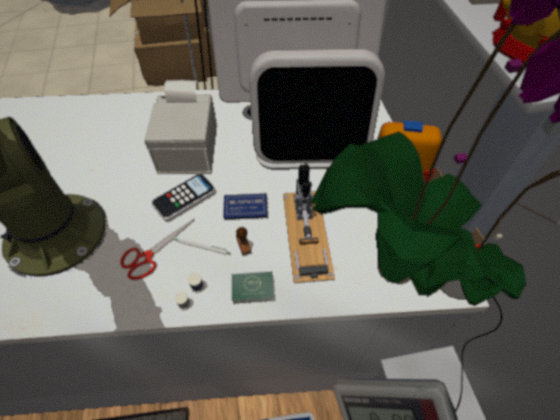

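Top: clamp board at about (226-336, 180-223), fixed jaw at the right (328,203), handle and trigger at (235-258,187), stamp at (284,266). Side: stamp at (243,240), clamp at (305,235). The monitor and the plant stand close to the clamp.

Run:
```python
from h import *
im=cv2.imread('pics/top0.png'); d=np.load('top0.npy'); c=ctrl.camera_info('top'); P=cloud(c,d)
a=cv2.resize(im[165:285,210:345],None,fx=5.5,fy=5,interpolation=cv2.INTER_CUBIC)[:600,:742]
cv2.imwrite('pics/topcrop.png',a)
hsv=cv2.cvtColor(im,cv2.COLOR_BGR2HSV)
m=((hsv[...,0]>8)&(hsv[...,0]<25)&(hsv[...,1]>90)&(hsv[...,2]>120)).astype(np.uint8)
m[:165]=0;m[235:]=0;m[:,:210]=0;m[:,350:]=0
pts=cv2.findNonZero(m); r=cv2.minAreaRect(pts); print(r)
b=cv2.boxPoints(r); W=onplane(c,b,0.008); print('board',W.round(4),np.linalg.norm(W-np.roll(W,1,0),axis=1))
# stamp
m=((hsv[...,1]>70)&((hsv[...,0]<25))).astype(np.uint8); m[:255]=0;m[280:]=0;m[:,:265]=0;m[:,304:]=0
n,l,s,ce=cv2.connectedComponentsWithStats(m); print(s,ce)
for (u,v) in [(276,267),(284,262),(284,266),(284,270),(292,266)]: print((u,v),P[v,u].round(4))
ys,xs=np.where((P[255:280,265:304,2]>0.004)); q=P[255:280,265:304][ys,xs]; print('high pts',len(q),q.max(0),q.min(0)); t=q[q[:,2]>.05]; print('top',t.mean(0),len(t))
f=q[(q[:,2]>.010)&(q[:,2]<.027)]; print(len(f)); 
if len(f)>5: print('foot rect',cv2.minAreaRect(f[:,:2].astype(np.float32)))
# height map near the clamp
cl=W.mean(0); print(cl)
for zz in (0.1,0.15,0.2,0.25,0.3):
  k=(P[...,2]>zz)&(np.abs(P[...,0]-cl[0])<.3)&(np.abs(P[...,1]-cl[1])<.3)
  print(zz,[tuple(x) for x in np.unique((P[k][:,:2]*20).round()/20,axis=0).round(2)])
```

```text
((280.2646179199219, 201.76654052734375), (105.7935791015625, 36.304161071777344), 3.5763344764709473)
board [[ 0.5434  0.0084  0.008 ]
 [ 0.6287  0.0031  0.008 ]
 [ 0.6049 -0.239   0.008 ]
 [ 0.5205 -0.2289  0.008 ]] [0.23834022 0.08545311 0.24322787 0.08501379]
[[     0      0    560    420 234983]
 [   273    260     23     13    217]] [[279.4958231  209.44759834]
 [284.02304147 266.24423963]]
(276, 267) [ 0.4253 -0.1007  0.0216]
(284, 262) [ 0.43   -0.1182  0.0729]
(284, 266) [ 0.4223 -0.1179  0.0682]
(284, 270) [ 0.4147 -0.1177  0.0618]
(292, 266) [ 0.4264 -0.1354  0.0208]
high pts 285 [ 0.4397071  -0.0920528   0.93236362] [ 0.3385583  -0.14421145  0.00837261]
top [ 0.42205913 -0.11877438  0.10776833] 128
156
foot rect ((0.42674240469932556, -0.11880990117788315), (0.023199599236249924, 0.05133277177810669), 7.983488082885742)
[ 0.57436258 -0.11411215  0.008     ]
0.1 [(np.float64(0.25), np.float64(0.15)), (np.float64(0.25), np.float64(0.2)), (np.float64(0.3), np.float64(0.1)), (np.float64(0.3), np.float64(0.15)), (np.float64(0.3), np.float64(0.2)), (np.float64(0.35), np.float64
[... 9595 characters left out ...]
np.float64(-0.35)), (np.float64(0.65), np.float64(-0.3)), (np.float64(0.65), np.float64(-0.25)), (np.float64(0.65), np.float64(-0.2)), (np.float64(0.65), np.float64(-0.15)), (np.float64(0.65), np.float64(0.1)), (np.float64(0.65), np.float64(0.15)), (np.float64(0.7), np.float64(-0.35)), (np.float64(0.7), np.float64(-0.3)), (np.float64(0.7), np.float64(0.1)), (np.float64(0.7), np.float64(0.15)), (np.float64(0.75), np.float64(-0.35)), (np.float64(0.75), np.float64(-0.25)), (np.float64(0.75), np.float64(-0.2)), (np.float64(0.75), np.float64(0.1)), (np.float64(0.75), np.float64(0.15)), (np.float64(0.8), np.float64(-0.25)), (np.float64(0.8), np.float64(-0.2)), (np.float64(0.85), np.float64(-0.3))]
```

View pics/topcrop.png

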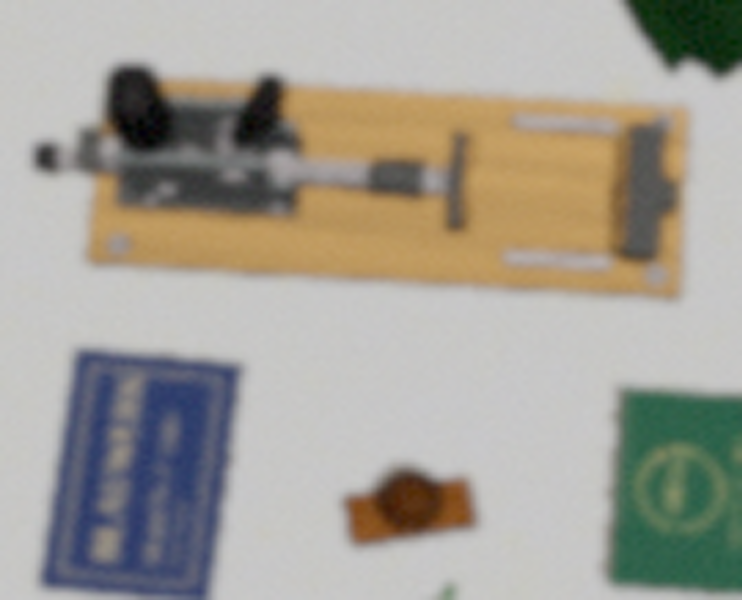

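The stamp stands with its long foot along world y, turned about 8° (crop 410,500). The clamp x axis points to world +y. The moving jaw is at crop (457,180) and the rails at (560,125) and (560,260). Next I'll refine the clamp pose and check clearances around the leaf and the monitor.

Run:
```python
from h import *
Ps={}
for n in('top','side'):
    im=cv2.imread(f'pics/{n}0.png'); d=np.load(n+'0.npy'); c=ctrl.camera_info(n); P=cloud(c,d); Ps[n]=(P,d>0)
    hsv=cv2.cvtColor(im,cv2.COLOR_BGR2HSV)
    reg=(np.hypot(P[...,0]-.575,P[...,1]+.115)<.16)&(P[...,2]<.02)
    m=((hsv[...,0]>8)&(hsv[...,0]<28)&(hsv[...,1]>60)&(hsv[...,2]>90)&reg).astype(np.uint8)
    cs,_=cv2.findContours(m,0,2); k=max(cs,key=cv2.contourArea)
    pts=onplane(c,k.reshape(-1,2),.008)[:,:2].astype(np.float32); r=cv2.minAreaRect(pts); print(n,'board',r)
    L=max(r[1]); 
    ang=np.deg2rad(r[2]); ax=np.array([np.cos(ang),np.sin(ang)])
    if r[1][0]<r[1][1]: ax=np.array([-ax[1],ax[0]])
    if ax[1]<0: ax=-ax
    o=np.array(r[0])+.009*ax; print(' origin',o,'ax',ax,'cradle',o-.0905*ax)
    yv=np.array([-ax[1],ax[0]])
    q=P[(d>0)]; rel=q[:,:2]-o; cx=rel@ax; cy=rel@yv
    def S(name,k): 
        z=np.c_[cx,cy,q[:,2]][k]; print(' ',name,len(z),z.min(0).round(4) if len(z) else '',z.max(0).round(4) if len(z) else '',np.median(z,0).round(4) if len(z) else '')
    S('fixedjaw',(q[:,2]>.02)&(q[:,2]<.03)&(cx<-.09)&(cx>-.13)&(abs(cy)<.04))
    S('movjaw',(q[:,2]>.0215)&(q[:,2]<.03)&(cx<-.02)&(cx>-.08)&(abs(cy)<.03))
    S('handle',(q[:,2]>.128)&(q[:,2]<.145)&(cx<.11)&(cx>.065)&(abs(cy)<.03))
    S('trigger',(q[:,2]>.128)&(q[:,2]<.145)&(cx<.06)&(cx>.0)&(abs(cy)<.03))
    # stamp
    k=(np.hypot(q[:,0]-.4267,q[:,1]+.1188)<.04)
    f=q[k&(q[:,2]>.012)&(q[:,2]<.026)]; print(' foot',cv2.minAreaRect(f[:,:2].astype(np.float32))); f=q[k&(q[:,2]>.05)&(q[:,2]<.08)]; print(' knob',(f[:,:2].max(0)+f[:,:2].min(0))/2,np.ptp(f[:,:2],axis=0),f[:,2].max())
    print(' monitor: min cx by z, |cy|<.12')
    for a in np.arange(.05,.45,.05):
        k=(q[:,2]>a)&(q[:,2]<a+.05)&(cx>.11)&(abs(cy)<.2)
        if k.any(): i=cx[k].argmin(); print('   %.2f mincx %.3f at cy %.3f'%(a,cx[k][i],cy[k][i]), 'n',k.sum(), end='')
        k=(q[:,2]>a)&(q[:,2]<a+.05)&(cx<.0)&(cx>-.25)&(cy<.1)
        if k.any(): i=cy[k].argmax(); print('   leaf: maxcy %.3f at cx %.3f; maxcx %.3f'%(cy[k][i],cx[k][i],cx[k].max()), 'n',k.sum(),end='')
        print()
```

```text
top board ((0.5743478536605835, -0.11442464590072632), (0.24333488941192627, 0.08820265531539917), 84.42965698242188)
 origin [ 0.57522146 -0.10546715] ax [0.09706775 0.99527778] cradle [ 0.56643683 -0.19553978]
  fixedjaw 227 [-0.1217 -0.0324  0.0203] [-0.1024  0.0285  0.0298] [-0.1118 -0.0003  0.0248]
  movjaw 90 [-0.0429 -0.0225  0.0216] [-0.0217  0.0203  0.0295] [-0.0373 -0.0008  0.0245]
  handle 109 [ 0.0741 -0.0133  0.1283] [0.093  0.0109 0.1393] [ 0.0832 -0.0006  0.1336]
  trigger 60 [ 0.0277 -0.0119  0.1294] [0.0388 0.0082 0.1398] [ 0.0327 -0.0006  0.1354]
 foot ((0.4267953932285309, -0.11880940943956375), (0.023184459656476974, 0.05131913349032402), 8.197975158691406)
 knob [ 0.42704945 -0.11908554] [0.02525911 0.02307084] 0.07362381962814601
 monitor: min cx by z, |cy|<.12
   0.05 mincx 0.110 at cy -0.177 n 1602   leaf: maxcy -0.295 at cx -0.041; maxcx -0.000 n 84
   0.10 mincx 0.110 at cy -0.176 n 3056   leaf: maxcy -0.184 at cx -0.120; maxcx -0.000 n 1831
   0.15 mincx 0.110 at cy -0.199 n 5759   leaf: maxcy -0.145 at cx -0.117; maxcx -0.001 n 3698
   0.20 mincx 0.182 at 
[... 1179 characters left out ...]
min cx by z, |cy|<.12
   0.05 mincx 0.165 at cy -0.088 n 1423   leaf: maxcy -0.131 at cx -0.117; maxcx -0.098 n 499
   0.10 mincx 0.168 at cy -0.163 n 2638   leaf: maxcy -0.217 at cx -0.221; maxcx -0.090 n 3866
   0.15 mincx 0.114 at cy -0.185 n 3287   leaf: maxcy -0.153 at cx -0.095; maxcx -0.005 n 4674
   0.20 mincx 0.182 at cy -0.154 n 4624   leaf: maxcy 0.017 at cx -0.114; maxcx -0.005 n 5404
   0.25 mincx 0.191 at cy -0.158 n 6941   leaf: maxcy 0.017 at cx -0.114; maxcx -0.000 n 7472
   0.30 mincx 0.203 at cy -0.136 n 4620   leaf: maxcy -0.009 at cx -0.144; maxcx -0.005 n 6876
   leaf: maxcy -0.167 at cx -0.105; maxcx -0.004 n 1858
   leaf: maxcy -0.167 at cx -0.105; maxcx -0.000 n 1265
```

```bash
cat > cl.py <<'E'
from h import *
AX=np.array([.0962,.9954,0]);AY=np.array([-.9954,.0962,0]);O=np.array([.5761,-.1071,0])
if __name__=='__main__':
    Q=[]
    for n in('top','side'):
        d=np.load(n+'0.npy');P=cloud(ctrl.camera_info(n),d);k=(d>0)&(P[...,2]>.15)&(P[...,2]<.7)&(np.abs(P[...,0]-.57)<.45)&(np.abs(P[...,1]+.1)<.35)
        Q.append(((P[k]-O)@np.c_[AX,AY,[0,0,1]]))
    Q=np.vstack(Q)
    Q=np.array([q for q in np.unique((Q*200).round(),axis=0)])/200
    def clr(g,close,lean,deg,L=.30):
        t=np.deg2rad(deg); l=np.array(lean,float); b=np.cos(t)*np.array([0,0,1])+np.sin(t)*l  # backward axis
        cl=np.array(close,float); w=np.cross(b,cl)
        r=Q-g; s=r@b; a=np.abs(r@cl)-.095; e=np.abs(r@w)-.0375
        ss=np.maximum(.051-s,s-L)
        dd=np.linalg.norm(np.maximum(np.c_[a,e,ss],0),axis=1); i=dd.argmin(); return dd[i].round(3),Q[i]
    g=np.array([-.088,0,.062])
    for deg in(0,15,20,25,30,35,40):
        print(deg,'robot-lean',clr(g,[1,0,0],[0,1,0],deg),'handle-lean',clr(g,[0,1,0],[1,0,0],deg), 'up25',clr(g+[0,0,.035],[1,0,0],[0,1,0],deg)[0],clr(g+[0,0,.035],[0,1,0],[1,0,0],deg)[0])
    for deg in (0,10,20): print('squeeze',deg,clr(np.array([.07,0,.113]),[1,0,0],[0,1,0],deg,.35))
    k=(abs(Q[:,1])<.06)&(Q[:,0]<.05); print(len(Q[k]),Q[k].min(0),Q[k].max(0))
E
python3 cl.py
```

```text
0 robot-lean (np.float64(0.0), array([-0.165, -0.035,  0.31 ])) handle-lean (np.float64(0.0), array([-0.125, -0.095,  0.285])) up25 0.0 0.0
15 robot-lean (np.float64(0.0), array([-0.125,  0.015,  0.26 ])) handle-lean (np.float64(0.0), array([-0.06 , -0.095,  0.3  ])) up25 0.0 0.0
20 robot-lean (np.float64(0.008), array([-0.115,  0.02 ,  0.25 ])) handle-lean (np.float64(0.0), array([-0.045, -0.095,  0.28 ])) up25 0.0 0.0
25 robot-lean (np.float64(0.024), array([-0.115,  0.02 ,  0.25 ])) handle-lean (np.float64(0.0), array([-0.03 , -0.07 ,  0.265])) up25 0.009 0.0
30 robot-lean (np.float64(0.039), array([-0.115,  0.02 ,  0.25 ])) handle-lean (np.float64(0.0), array([-0.015, -0.07 ,  0.25 ])) up25 0.022 0.0
35 robot-lean (np.float64(0.054), array([-0.115,  0.02 ,  0.25 ])) handle-lean (np.float64(0.0), array([-0.005, -0.075,  0.245])) up25 0.034 0.0
40 robot-lean (np.float64(0.068), array([-0.115,  0.02 ,  0.25 ])) handle-lean (np.float64(0.0), array([ 0.005, -0.08 ,  0.23 ])) up25 0.046 0.0
squeeze 0 (np.float64(0.02), array([ 0.185, -0.035,  0.17 ]))
squeeze 10 (np.float64(0.02), array([ 0.185, -0.025,  0.17 ]))
squeeze 20 (np.float64(0.02), array([ 0.185, -0.015,  0.17 ]))
734 [-0.175 -0.055  0.245] [-0.05  0.02  0.33]
```

```bash
cat > plan.py <<'E'
from cl import *
from scipy.spatial.transform import Rotation as Ro
import sys
def Rt(yang,lean):
    a=np.deg2rad(yang); y=np.array([np.cos(a),np.sin(a),0]); z=np.array([0,0,-1.]); x=np.cross(y,z)
    return Ro.from_matrix(np.c_[x,y,z])*Ro.from_euler('y',lean,degrees=True)
def plan(g,yang,lean):
    s=ctrl.get_state(); R=Ro.from_rotvec(s['tool_rot']); T=Rt(yang,lean); t=np.array(g)+.019*T.as_matrix()[:,2]
    print('t %.2f F'%s['time'],np.round(s['ft_force'],1),'w %.1fmm gf %.1f'%(s['grip_width']*87,s['grip_force']),'pos',np.round(s['position'],4))
    print('turn tool',np.round((R.inv()*T).as_rotvec(degrees=True),1),'tcp target',t.round(4))
    print('shift world',np.round(t-s['position'],4),'in tool now',np.round(R.inv().apply(t-s['position'])*1000,1),'in target axes',np.round(T.inv().apply(t-s['position'])*1000,1))
    print('q',np.round(s['joint_positions'],2))
def C(x,y,z): return O+AX*x+AY*y+np.array([0,0,z])
E
python3 -m handwheel '[[0.087,0,0,0,0,0,-9.8],[0.087,0,0,0,0,0,-9.8],[0.087,0,0,0,0,0,-9.8],[0.087,0,0,0,0,0,-9.8],[0.087,0,0,0,0,0,-9.8],[0.087,0,0,0,0,0,-9.8],[0.087,0,0,0,0,0,-9.8],[0.087,0,0,0,0,0,-9.8],[0.087,0,0,0,0,10,0],[0.087,0,0,0,0,10,0],[0.087,0,0,0,0,10,0],[0.087,0,0,0,0,0,0]]' 10
python3 -c "
from plan import *
plan([.4272,-.1199,.17],8.2,30)"
```

```text
time: 1.6
position: [0.2219, -0.611, 0.2122]
tool_rot: [-1.76, -2.037, -0.482]
ft_force: [-0.2, -0.8, -0.8]
grip_width: 0.999
grip_force: 0.0
t 1.60 F [-0.2 -0.8 -0.8] w 86.9mm gf 0.0 pos [ 0.2219 -0.611   0.2122]
turn tool [-0.2 -0.8  0.1] tcp target [ 0.4258 -0.1105  0.1535]
shift world [ 0.2039  0.5005 -0.0587] in tool now [370.1 274.7 288.3] in target axes [374.5 273.2 284. ]
q [ 1.34  0.78 -0.22  0.9   0.02  1.99  1.29]
```

```bash
python3 -m handwheel '[[0.087,0.037,0.0275,0.0285,0,0,0],[0.087,0.037,0.0275,0.0285,0,0,0],[0.087,0.037,0.0275,0.0285,0,0,0],[0.087,0.037,0.0275,0.0285,0,0,0],[0.087,0.037,0.0275,0.0285,0,0,0],[0.087,0.037,0.0275,0.0285,0,0,0],[0.087,0.037,0.0275,0.0285,0,0,0],[0.087,0.037,0.0275,0.0285,0,0,0],[0.087,0.037,0.0275,0.0285,0,0,0],[0.087,0.037,0.0275,0.0285,0,0,0],[0.087,0,0,0,0,0,0],[0.087,0,0,0,0,0,0]]' >/dev/null
python3 -c "
from plan import *
plan([.4272,-.1199,.056],8.2,30)"
```

```text
t 3.10 F [-0.4 -0.7 -0.1] w 86.9mm gf 0.0 pos [ 0.4263 -0.1129  0.1615]
turn tool [-0.1  0.3  0.2] tcp target [ 0.4258 -0.1105  0.0395]
shift world [-0.0004  0.0025 -0.1219] in tool now [-58.3  -0.2 107.1] in target axes [-5.880e+01 -1.000e-01  1.068e+02]
q [ 1.    0.21 -0.52  1.84 -0.32  1.44  0.71]
```

```bash
python3 -m handwheel '[[0.087,-0.0196,0,0.0356,0,0,0],[0.087,-0.0196,0,0.0356,0,0,0],[0.087,-0.0196,0,0.0356,0,0,0],[0.087,0,0,0,0,0,0],[0.087,0,0,0,0,0,0]]' 12 >/dev/null
python3 - <<'E'
from plan import *
plan([.4272,-.1199,.056],8.2,30)
a=grab('top')[0][200:320,220:345]; b=grab('side')[0][180:300,180:305]
cv2.imwrite('pics/pick.png',cv2.resize(np.hstack([a,b]),None,fx=3.2,fy=4,interpolation=2))
E
```

```text
t 3.73 F [-0.2  0.6  0.3] w 87.2mm gf 0.0 pos [ 0.4271 -0.1112  0.0402]
turn tool [-0.   0.1  0.2] tcp target [ 0.4258 -0.1105  0.0395]
shift world [-0.0013  0.0007 -0.0006] in tool now [ 0.5 -1.2  1. ] in target axes [ 0.5 -1.2  1. ]
q [ 0.97  0.37 -0.51  1.94 -0.26  1.2   0.75]
```

View pics/pick.png

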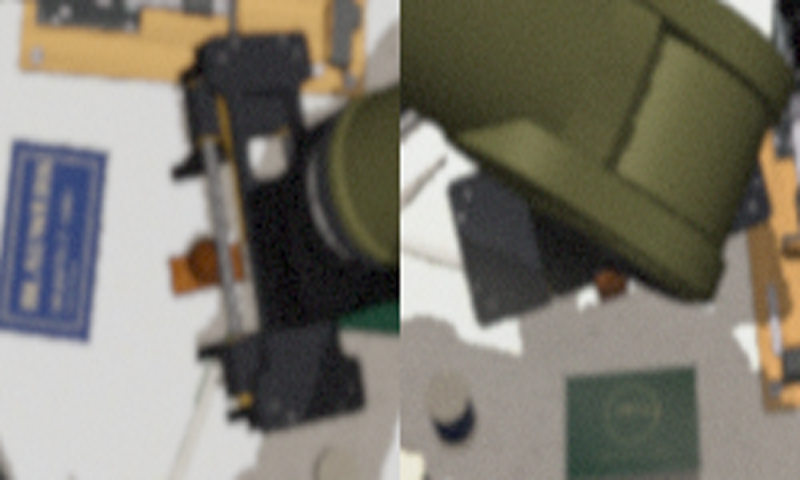

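Stamp handle (left panel 205,255) is midway between the fingertips (185,165) and (210,350). Closing now and lifting slightly.

```bash
python3 -m handwheel '[[0.02,0,0,0,0,0,0],[0.015,0,0,0,0,0,0],[0.01,0,0,0,0,0,0],[0.01,0,0,0,0,0,0],[0.01,0,0,0,0,0,0],[0.01,0,0,0,0,0,0],[0.01,0.0125,0,-0.0217,0,0,0],[0.01,0.0125,0,-0.0217,0,0,0],[0.01,0,0,0,0,0,0]]' 15
python3 - <<'E'
from plan import *
im,d,c=grab('top'); 
plan(C(-.087,.13,.09),-95.5,30)
a=im[200:320,220:345]; b=grab('side')[0][180:300,180:305]
cv2.imwrite('pics/lift.png',cv2.resize(np.hstack([a,b]),None,fx=3.2,fy=4,interpolation=2))
E
```

```text
time: 4.95
position: [0.4276, -0.1106, 0.09]
tool_rot: [-1.769, -2.052, -0.474]
ft_force: [-0.8, -0.9, -1.0]
grip_width: 0.272
grip_force: 15.0
t 5.00 F [-0.5 -0.2 -0.9] w 23.8mm gf 15.0 pos [ 0.4267 -0.1104  0.089 ]
turn tool [-51.9   0.   90.1] tcp target [ 0.4478 -0.1821  0.0735]
shift world [ 0.0211 -0.0717 -0.0154] in tool now [-71.9  10.3 -23.5] in target axes [16.4 69.4 27.3]
q [ 0.98  0.3  -0.52  1.91 -0.29  1.29  0.73]
```

View pics/lift.png

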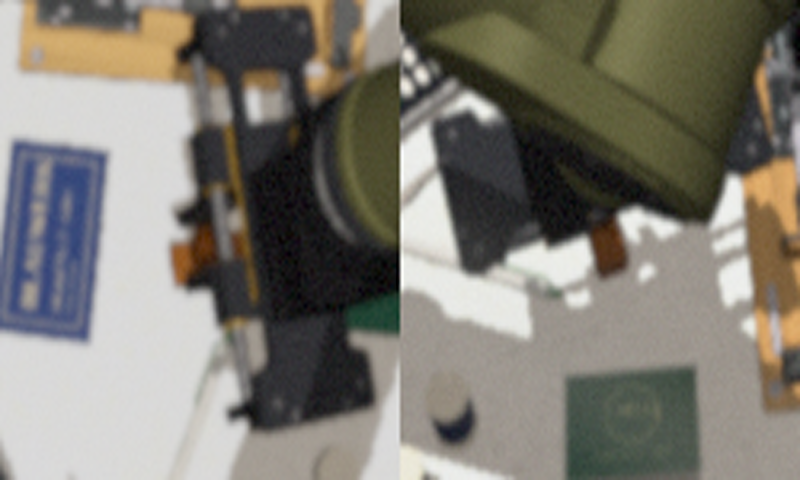

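Stamp hangs upright between the pads (left panel 195,255; right panel 607,245). Now half of the yaw.

```bash
python3 -m handwheel '[[0.01,0,0,0,-5.19,0,9.01],[0.01,0,0,0,-5.19,0,9.01],[0.01,0,0,0,-5.19,0,9.01],[0.01,0,0,0,-5.19,0,9.01],[0.01,0,0,0,-5.19,0,9.01],[0.01,0,0,0,0,0,0],[0.01,0,0,0,0,0,0]]' >/dev/null
python3 - <<'E'
from plan import *
plan(C(-.087,.10,.09),-43.7,30)
plan(C(-.087,.10,.09),-95.5,30)
E
```

```text
t 5.92 F [ 1.6  0.5 -0.5] w 23.7mm gf 15.0 pos [ 0.4266 -0.1101  0.0888]
turn tool [-0.2  0.   0.3] tcp target [ 0.4748 -0.1772  0.0735]
shift world [ 0.0481 -0.0671 -0.0152] in tool now [-21.2  81.1   5.3] in target axes [-20.8  81.2   5.6]
q [ 1.09 -0.04 -0.46  2.25 -0.67  0.97  0.27]
t 5.92 F [ 1.6  0.5 -0.5] w 23.7mm gf 15.0 pos [ 0.4266 -0.1101  0.0888]
turn tool [-26.1   0.   45.1] tcp target [ 0.4776 -0.185   0.0735]
shift world [ 0.051  -0.0749 -0.0152] in tool now [-24.4  88.5   3.5] in target axes [42.6 69.6 42.2]
q [ 1.09 -0.04 -0.46  2.25 -0.67  0.97  0.27]
```

```bash
python3 -m handwheel '[[0.01,-0.0085,0.0443,-0.005,0,0,0],[0.01,-0.0085,0.0443,-0.005,0,0,0],[0.01,0,0,0,-5.2,0,9.01],[0.01,0,0,0,-5.2,0,9.01],[0.01,0,0,0,-5.2,0,9.01],[0.01,0,0,0,-5.2,0,9.01],[0.01,0,0,0,-5.2,0,9.01],[0.01,0,0,0,0,0,0],[0.01,0,0,0,0,0,0]]' >/dev/null
python3 - <<'E'
from plan import *
plan(C(-.087,.0,.082),-95.5,30)
E
```

```text
t 7.05 F [1.  0.6 0.3] w 23.5mm gf 15.0 pos [ 0.4776 -0.1857  0.0891]
turn tool [-0.5  0.1  0.8] tcp target [ 0.5772 -0.1946  0.0655]
shift world [ 0.0996 -0.0089 -0.0235] in tool now [75.   1.  70.2] in target axes [74.8 -0.7 70.4]
q [ 1.07 -0.16 -0.57  2.34 -0.6   0.52 -0.71]
```

```bash
python3 -m handwheel '[[0.01,0.0374,0,0.0351,-0.25,0,0.4],[0.01,0.0374,0,0.0351,-0.25,0,0.4],[0.01,0,0,0,0,0,0],[0.01,0,0,0,0,0,0]]' >/dev/null
python3 - <<'E'
from plan import *
plan(C(-.087,.0,.064),-95.5,30)
a=grab('top','t1')[0][170:245,270:350]; b=grab('side','s1')[0][230:305,270:350]
cv2.imwrite('pics/above.png',cv2.resize(np.hstack([a,b]),None,fx=5,fy=7,interpolation=2))
E
```

```text
t 7.55 F [ 1.2 -0.2  6.9] w 23.9mm gf 15.0 pos [ 0.5786 -0.1964  0.0678]
turn tool [ 0.1 -0.2 -0.1] tcp target [ 0.5772 -0.1946  0.0475]
shift world [-0.0014  0.0018 -0.0203] in tool now [-11.6  -1.6  16.7] in target axes [-11.5  -1.6  16.8]
q [ 1.04  0.13 -0.7   2.16 -0.14  0.37 -1.19]
```

View pics/above.png

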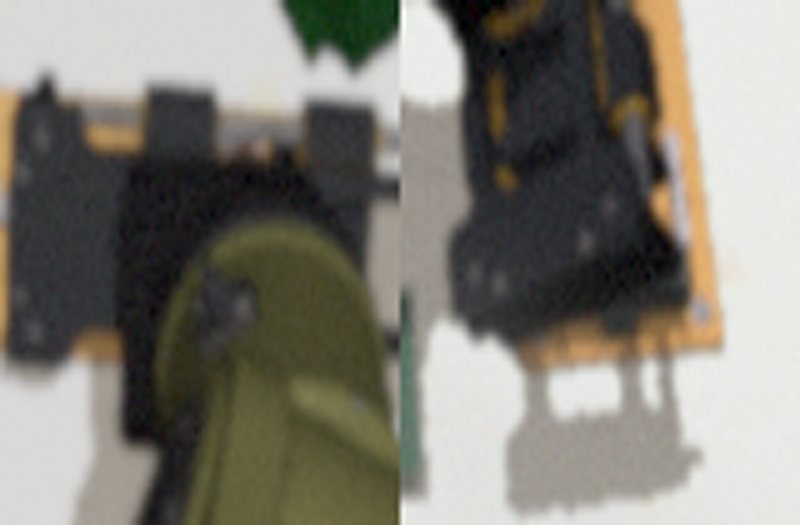

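Mostly occluded here: fingers at (180,120) and (340,130), stamp handle (258,148). The force of 6.9 N upward suggests contact, likely foot on the fixed jaw. Lifting to check.

```bash
python3 -m handwheel '[[0.01,0.006,0,-0.0108,0,0,0],[0.01,0,0,0,0,0,0],[0.01,0,0,0,0,0,0]]' >/dev/null
python3 - <<'E'
from plan import *
plan(C(-.087,.0,.064),-95.5,30)
Q=[]
for n in('top','side'):
    im,d,c=grab(n,n+'2'); P=(cloud(c,d)-O)@np.c_[AX,AY,[0,0,1]]
    hsv=cv2.cvtColor(im,cv2.COLOR_BGR2HSV)
    k=(d>0)&(abs(P[...,0]+.09)<.05)&(abs(P[...,1])<.06)&(P[...,2]>.018)&(P[...,2]<.12)&(hsv[...,0]<14)&(hsv[...,1]>100)&(hsv[...,2]>40)
    q=P[k]; print(n,len(q)); 
    for z in np.argsort(q[:,2])[::max(1,len(q)//14)]: print(q[z].round(3),end=' ')
    print()
E
```

```text
t 8.03 F [ 0.3 -0.3 -0.1] w 24.2mm gf 15.0 pos [ 0.5739 -0.1942  0.0776]
turn tool [ 0.1  0.2 -0.1] tcp target [ 0.5772 -0.1946  0.0475]
shift world [ 0.0032 -0.0004 -0.03  ] in tool now [-12.1   0.1  27.7] in target axes [-12.2   0.1  27.6]
q [ 1.06  0.1  -0.71  2.16 -0.16  0.41 -1.17]
top 1
[-0.1   -0.006  0.083] 
side 0
```

```bash
for i in 1 2 3 4; do python3 -m handwheel '[[0.01,0,0,0,0,0,0]]' | sed -n 2,4p; done
```

```text
position: [0.5742, -0.1938, 0.0776]
tool_rot: [3.008, -0.149, 0.8]
ft_force: [0.4, -0.6, -1.0]
position: [0.5744, -0.1938, 0.0778]
tool_rot: [3.007, -0.149, 0.801]
ft_force: [-0.3, -0.0, -0.7]
position: [0.5745, -0.1938, 0.0779]
tool_rot: [3.007, -0.149, 0.801]
ft_force: [0.5, -0.2, -0.3]
position: [0.5746, -0.1939, 0.078]
tool_rot: [3.007, -0.149, 0.801]
ft_force: [0.1, -0.8, 0.1]
```

```bash
python3 -m handwheel '[[0.01,0,-0.0015,0,0,0,0],[0.01,0,0,0,0,0,0],[0.01,0,0,0,0,0,0],[0.01,0,0,0,0,0,0],[0.01,0,0,0,0,0,0],[0.01,0,0,0,0,0,0]]' |sed -n 2p
python3 -c "
from plan import *
plan(C(-.0845,0,.064),-95.5,30)"
```

```text
position: [0.5747, -0.1925, 0.078]
t 9.38 F [ 0.5 -0.5 -0.4] w 24.0mm gf 15.0 pos [ 0.5747 -0.1925  0.078 ]
turn tool [ 0.1  0.2 -0.1] tcp target [ 0.5774 -0.1921  0.0475]
shift world [ 0.0028  0.0003 -0.0304] in tool now [-12.8  -0.6  27.8] in target axes [-12.9  -0.6  27.7]
q [ 1.05  0.1  -0.71  2.16 -0.16  0.4  -1.18]
```

```bash
python3 -m handwheel '[[0.01,0.0024,0,0.0014,0,0,0],[0.01,0,0,0,0,0,0],[0.01,-0.0025,0,0.0043,0,0,0],[0.01,-0.0025,0,0.0043,0,0,0],[0.01,-0.0025,0,0.0043,0,0,0],[0.01,0,0,0,0,0,0],[0.01,0,0,0,0,0,0],[0.01,0,0,0,0,0,0]]' |sed -n 2,4p
python3 -c "
from plan import *
plan(C(-.0845,0,.064),-95.5,30)"
```

```text
position: [0.5814, -0.1938, 0.0666]
tool_rot: [3.001, -0.148, 0.813]
ft_force: [1.9, 0.6, 7.9]
t 10.38 F [1.9 0.6 7.9] w 23.9mm gf 15.0 pos [ 0.5814 -0.1938  0.0666]
turn tool [ 0.2 -0.3 -0.1] tcp target [ 0.5774 -0.1921  0.0475]
shift world [-0.004   0.0017 -0.0191] in tool now [-13.2  -1.3  14.4] in target axes [-13.1  -1.3  14.5]
q [ 1.03  0.13 -0.7   2.16 -0.12  0.36 -1.21]
```

Contact again at the same height, so the stamp may have tilted in the grasp. I'll back out and look at it.

```bash
python3 -m handwheel '[[0.01,0.0125,0,-0.0215,0,0,0],[0.01,-0.0374,0,-0.0217,0,0,0],[0.01,-0.0374,0,-0.0217,0,0,0],[0.01,0,0,0,5.2,0,-9],[0.01,0,0,0,5.2,0,-9],[0.01,0,0,0,5.2,0,-9],[0.01,0,0,0,5.2,0,-9],[0.01,0,0,0,5.2,0,-9],[0.01,0,0,0,0,0,0],[0.01,0,0,0,0,0,0]]' |sed -n 2,4p
python3 - <<'E'
from plan import *
plan(C(-.0845,0.1,.09),-43.7,30)
a=grab('top','top3')[0][190:290,260:360]; b=grab('side','side3')[0][200:300,200:300]
cv2.imwrite('pics/look3.png',cv2.resize(np.hstack([a,b]),None,fx=4,fy=6,interpolation=2))
E
```

```text
position: [0.491, -0.1833, 0.0877]
tool_rot: [-2.632, -1.103, -0.699]
ft_force: [-0.0, 0.4, 0.5]
t 11.62 F [-0.   0.4  0.5] w 23.9mm gf 15.0 pos [ 0.491  -0.1833  0.0877]
turn tool [ 0.2  0.2 -0.8] tcp target [ 0.475  -0.1747  0.0735]
shift world [-0.016   0.0086 -0.0142] in tool now [-11.5 -17.4   9.8] in target axes [-11.2 -17.5   9.9]
q [ 1.16  0.18 -0.53  2.04 -0.54  0.94  0.18]
```

View pics/look3.png

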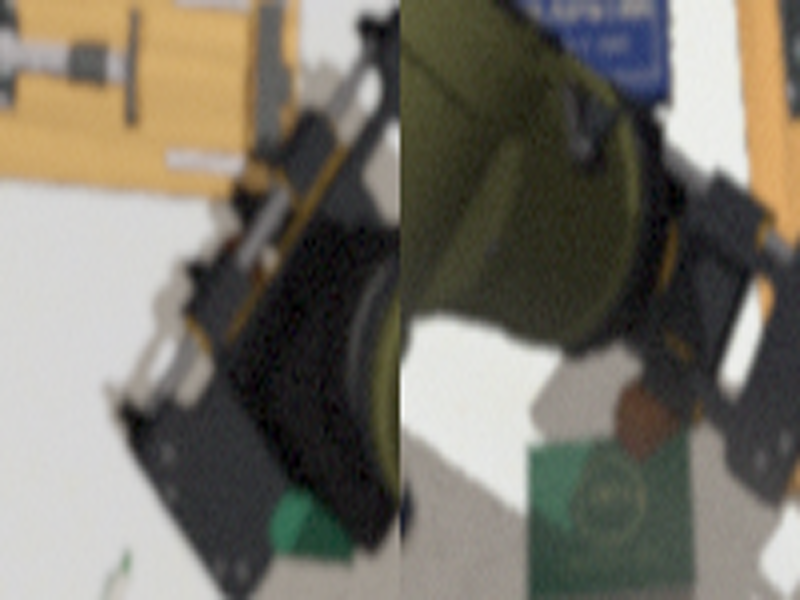

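In the side panel the foot shows at (640,420), askew; in the top panel only a sliver is visible (230,245). Next is measuring its tilt from depth.

Run:
```python
from plan import *
s=ctrl.get_state();R=Ro.from_rotvec(s['tool_rot']);g=np.array(s['position'])-.019*R.as_matrix()[:,2]
print('grasp',g.round(4))
y=R.as_matrix()[:,1]; y=y*[1,1,0]; y/=np.linalg.norm(y); x=np.cross(y,[0,0,-1.]) # level axes: x (foot long dir), y, up
for n in('top','side'):
    im,d,c=grab(n); P=cloud(c,d); hsv=cv2.cvtColor(im,cv2.COLOR_BGR2HSV)
    m=(d>0)&(np.linalg.norm(P-g,axis=2)<.085)&((hsv[...,0]<15)|(hsv[...,0]>174))&(hsv[...,1]>90)&(hsv[...,2]>30)&(P[...,2]<g[2]+.03)
    q=(P[m]-g)@np.c_[x,y,[0,0,1]]*1000
    print(n,len(q),q.min(0).round(),q.max(0).round())
    if len(q)>10:
        vv,uu=np.where(m)
        for i in range(0,len(q),max(1,len(q)//40)): print((int(uu[i]),int(vv[i])),q[i].round().astype(int),hsv[vv[i],uu[i]])
        mu=q.mean(0); w,V=np.linalg.eigh(np.cov((q-mu).T)); print('plane n',V[:,0].round(2),w.round(1))
```

```text
grasp [ 0.4842 -0.19    0.1044]
top 9 [-13.   1.  -7.] [14. 20. 25.]
side 68 [-52. -12. -48.] [-36.   9. -30.]
(259, 264) [-37  -9 -35] [12 94 76]
(257, 265) [-42 -10 -32] [ 10 105  92]
(258, 265) [-41  -8 -33] [ 12 101  86]
(259, 265) [-40  -7 -33] [ 11 117  74]
(257, 266) [-44  -8 -32] [ 11 115  89]
(258, 266) [-43  -6 -31] [ 11 131  84]
(259, 266) [-42  -5 -31] [ 10 124  78]
(260, 266) [-40  -4 -34] [ 12 105  78]
(261, 266) [-38  -3 -36] [ 11 116  77]
(262, 266) [-37  -2 -37] [14 91 67]
(256, 267) [-46 -10 -34] [  9 114  85]
(257, 267) [-46  -7 -33] [ 12 112  89]
(258, 267) [-44  -6 -34] [ 10 116  88]
(259, 267) [-43  -4 -34] [ 13 132  85]
(260, 267) [-43  -2 -32] [ 11 121  82]
(261, 267) [-41  -1 -33] [ 14 106  84]
(262, 267) [-39   0 -35] [ 11 119  75]
(263, 267) [-39   2 -34] [ 11 114  76]
(255, 268) [-47 -12 -39] [13 99 88]
(256, 268) [-47  -9 -36] [ 14 116  79]
(257, 268) [-47  -7 -35] [ 14 107  86]
(258, 268) [-46  -5 -34] [ 11 114  85]
(259, 268) [-45  -3 -34] [  9 110  90]
(260, 268) [-45   0 -31] [ 14 121  84]
(261, 268) [-44   1 -31] [ 10 120  87]
(262, 268) [-42   2 -33
[... 950 characters left out ...]
71) [-50 -10 -45] [ 9 96 82]
(257, 271) [-50  -4 -39] [ 10 103  82]
(259, 271) [-49   0 -36] [ 11 100  87]
(260, 271) [-48   2 -37] [ 9 93 85]
(262, 271) [-47   6 -34] [  9 106  84]
(263, 271) [-45   7 -36] [ 14 112  80]
(264, 271) [-43   7 -40] [11 99 77]
(265, 271) [-40   8 -44] [10 99 75]
(256, 272) [-51  -7 -46] [10 96 82]
(257, 272) [-51  -4 -42] [11 95 83]
(260, 272) [-49   2 -40] [13 91 84]
(261, 272) [-49   5 -35] [ 14 105  80]
(263, 272) [-46   7 -38] [13 97 79]
(265, 272) [-40   8 -48] [13 98 73]
(259, 273) [-52   2 -38] [13 93 85]
(261, 273) [-50   5 -40] [12 98 78]
(262, 273) [-49   7 -39] [13 91 84]
(260, 274) [-52   4 -42] [10 95 83]
plane n [ 0.64 -0.2  -0.74] [10.8 19.8 37.9]
```

The foot's near end is raised: the stamp swung about 25-30° about the closing axis. I'll take it back to the open spot, pitch the tool to bring it upright, set it down and regrasp more firmly.

```bash
python3 -m handwheel '[[0.01,0.002,-0.027,0.001,0,0,0],[0.01,0.002,-0.027,0.001,0,0,0],[0.01,0.001,-0.027,0.001,0,0,0],[0.01,0,0,0,5.2,0,-9],[0.01,0,0,0,5.2,0,-9],[0.01,0,0,0,5.2,0,-9],[0.01,0,0,0,5.2,0,-9],[0.01,0,0,0,5.2,0,-9],[0.01,0,0,0,0,0,0],[0.01,0,0,0,0,0,0]]' 20|sed -n 2,4p
cat > stamp.py <<'E'
from plan import *
def look():
    s=ctrl.get_state();R=Ro.from_rotvec(s['tool_rot']);g=np.array(s['position'])-.019*R.as_matrix()[:,2]
    y=R.as_matrix()[:,1]*[1,1,0]; y/=np.linalg.norm(y); x=np.cross(y,[0,0,-1.])
    print('grasp',g.round(4),'levelx',x.round(2))
    for n in('top','side'):
        im,d,c=grab(n); P=cloud(c,d); hsv=cv2.cvtColor(im,cv2.COLOR_BGR2HSV)
        m=(d>0)&(np.linalg.norm(P-g,axis=2)<.085)&((hsv[...,0]<15)|(hsv[...,0]>174))&(hsv[...,1]>90)&(hsv[...,2]>30)&(P[...,2]<g[2]+.03)
        q=(P[m]-g)@np.c_[x,y,[0,0,1]]*1000
        print(n,len(q))
        if len(q)>5:
            for xb in range(-70,70,5):   # height profile along the foot
                k=(q[:,0]>=xb)&(q[:,0]<xb+5)
                if k.sum()>1: print('  x %d: n %d z med %.0f min %.0f max %.0f  y %.0f..%.0f'%(xb+2,k.sum(),np.median(q[k,2]),q[k,2].min(),q[k,2].max(),q[k,1].min(),q[k,1].max()))
if __name__=='__main__': look()
E
python3 stamp.py
```

```text
position: [0.4369, -0.1231, 0.0882]
tool_rot: [-1.786, -2.032, -0.474]
ft_force: [-0.3, 0.4, -0.7]
grasp [ 0.4383 -0.1326  0.1047] levelx [-0.13  0.99  0.  ]
top 58
  x -23: n 3 z med -32 min -33 max -32  y -2..2
  x -18: n 3 z med -20 min -26 max -18  y -3..2
  x -8: n 3 z med -3 min -5 max -2  y -5..8
  x -3: n 17 z med -2 min -12 max 2  y -6..13
  x 2: n 24 z med -2 min -13 max 3  y -9..13
  x 7: n 8 z med -5 min -11 max -3  y -8..5
side 131
  x -53: n 30 z med -41 min -47 max -37  y -15..3
  x -48: n 30 z med -35 min -43 max -30  y -15..2
  x -43: n 11 z med -33 min -35 max -30  y -14..4
  x -38: n 12 z med -37 min -38 max -34  y -13..4
  x -33: n 11 z med -39 min -43 max -37  y -11..6
  x -28: n 17 z med -40 min -44 max -32  y -10..5
  x -23: n 17 z med -34 min -43 max -29  y -9..3
  x -18: n 2 z med -43 min -49 max -37  y -8..-7
```

```bash
python3 -m handwheel '[[0.01,0,0,0,0,9,0],[0.01,0,0,0,0,9,0],[0.01,0,0,0,0,9,0],[0.01,0,0,0,0,0,0],[0.01,0,0,0,0,0,0]]'|sed -n 2,4p
python3 stamp.py; python3 -c "
from plan import *
plan([.43,-.13,.07],8.2,57)"
```

```text
position: [0.4377, -0.1228, 0.0892]
tool_rot: [-1.495, -1.705, -0.806]
ft_force: [-0.0, -0.2, -0.9]
grasp [ 0.4399 -0.1386  0.0996] levelx [-0.13  0.99  0.  ]
top 168
  x -23: n 7 z med -49 min -52 max -48  y -3..3
  x -18: n 12 z med -49 min -53 max 23  y -13..4
  x -13: n 12 z med -49 min -53 max 19  y -12..5
  x -8: n 11 z med -4 min -10 max 17  y -13..0
  x -3: n 19 z med -2 min -9 max 11  y -13..4
  x 2: n 27 z med -0 min -9 max 8  y -12..12
  x 7: n 25 z med -2 min -9 max 8  y -13..13
  x 12: n 24 z med -6 min -55 max 6  y -13..7
  x 17: n 17 z med -52 min -55 max 0  y -14..8
  x 22: n 14 z med -54 min -59 max -1  y -14..7
side 17
  x -8: n 8 z med -4 min -6 max 1  y -2..9
  x -3: n 8 z med -4 min -8 max -2  y -6..11
t 13.90 F [ 0.6  0.5 -0.7] w 23.5mm gf 20.0 pos [ 0.4381 -0.1226  0.09  ]
turn tool [ 0.4  0.2 -0.4] tcp target [ 0.4277 -0.1142  0.0597]
shift world [-0.0103  0.0084 -0.0304] in tool now [-20.1  -9.1  24.7] in target axes [-20.2  -9.   24.7]
q [ 1.14  0.68 -0.58  1.69 -0.36  1.55  0.81]
```

Foot is now nearly level, underside ~29 mm up. Lowering.

```bash
python3 -m handwheel '[[0.01,-0.0073,0,0.0047,0,-2,0],[0.01,-0.0073,0,0.0047,0,-2,0],[0.01,-0.0065,0,0.0043,0,-1,0],[0.01,0,0,0,0,0,0],[0.01,0,0,0,0,0,0]]'|sed -n 2,4p
python3 stamp.py
```

```text
position: [0.4377, -0.1241, 0.0636]
tool_rot: [-1.549, -1.766, -0.752]
ft_force: [-0.9, -0.9, 3.4]
grasp [ 0.4397 -0.1389  0.0753] levelx [-0.13  0.99  0.  ]
top 149
  x -28: n 6 z med -48 min -49 max -46  y -4..1
  x -23: n 10 z med -46 min -51 max 24  y -13..2
  x -18: n 8 z med -47 min -49 max 25  y -13..3
  x -13: n 10 z med -30 min -51 max 20  y -13..3
  x -8: n 11 z med -5 min -12 max 19  y -12..1
  x -3: n 22 z med -1 min -10 max 14  y -13..11
  x 2: n 25 z med -2 min -10 max 11  y -12..13
  x 7: n 27 z med -3 min -11 max 6  y -12..12
  x 12: n 22 z med -9 min -57 max 5  y -13..4
  x 17: n 8 z med -54 min -57 max 1  y -12..6
side 17
  x -3: n 15 z med -0 min -4 max 2  y -7..9
  x 2: n 2 z med 0 min -0 max 1  y -6..0
```

```bash
python3 -m handwheel '[[0.01,0,0,0,0,5,0],[0.01,0,0,0,0,5,0],[0.01,-0.0025,0,0.0016,0,0,0],[0.01,0,0,0,0,0,0],[0.01,0,0,0,0,0,0]]'|sed -n 2,4p
python3 stamp.py
```

```text
position: [0.4377, -0.124, 0.0635]
tool_rot: [-1.433, -1.635, -0.864]
ft_force: [-3.1, -6.0, 15.9]
grasp [ 0.4399 -0.1407  0.0723] levelx [-0.13  0.99  0.  ]
top 162
  x -23: n 5 z med -47 min -49 max -45  y -3..2
  x -18: n 11 z med -49 min -51 max 19  y -12..3
  x -13: n 10 z med -48 min -51 max 20  y -13..4
  x -8: n 10 z med -5 min -51 max 15  y -13..-1
  x -3: n 18 z med 0 min -6 max 11  y -13..3
  x 2: n 23 z med 0 min -6 max 9  y -11..12
  x 7: n 25 z med -0 min -8 max 3  y -9..12
  x 12: n 26 z med -4 min -54 max 6  y -13..11
  x 17: n 18 z med -51 min -55 max 4  y -14..7
  x 22: n 16 z med -52 min -56 max 0  y -14..7
side 38
  x -8: n 3 z med -16 min -21 max -15  y -2..3
  x -3: n 15 z med 0 min -3 max 4  y -8..8
  x 2: n 17 z med 1 min -4 max 4  y -9..11
  x 7: n 3 z med 1 min -5 max 1  y -8..4
```

```bash
python3 -m handwheel '[[0.01,0.0017,0,-0.0011,0,0,0],[0.03,0,0,0,0,0,0],[0.05,0,0,0,0,0,0],[0.087,0,0,0,0,0,0],[0.087,0,0,0,0,0,0],[0.087,0,0,0,0,0,0],[0.087,0,0,-0.04,0,0,0],[0.087,0,0,-0.04,0,0,0],[0.087,0,0,-0.02,0,0,0],[0.087,0,0,0,0,0,0]]'|sed -n 2,4p
cat > fs.py <<'E'
from plan import *
def find(c0,r=.06):
  for n in('top','side'):
    im,d,c=grab(n,'fs_'+n); P=cloud(c,d); hsv=cv2.cvtColor(im,cv2.COLOR_BGR2HSV)
    k=(d>0)&(np.hypot(P[...,0]-c0[0],P[...,1]-c0[1])<r)&((hsv[...,0]<20)|(hsv[...,0]>174))&(hsv[...,1]>80)&(hsv[...,2]>30)&(P[...,2]>.005)
    q=P[k]; f=q[(q[:,2]>.012)&(q[:,2]<.026)]; b=q[(q[:,2]>.045)&(q[:,2]<.09)]
    print(n,len(f),len(b)); 
    if len(f)>10: print('foot',cv2.minAreaRect(f[:,:2].astype(np.float32)))
    if len(b)>5: print('knob',((b.max(0)+b.min(0))/2)[:2].round(4),np.ptp(b,axis=0).round(4),b[:,2].max())
    # diameter by height
    for z in np.arange(.02,.08,.004):
        s=q[(q[:,2]>z)&(q[:,2]<z+.004)]
        if len(s)>2: print('  z %.3f n %d ext'%(z,len(s)),np.ptp(s[:,:2],axis=0).round(3),((s.max(0)+s.min(0))/2)[:2].round(4))
if __name__=='__main__': find((.44,-.145))
E
python3 fs.py
```

```text
position: [0.4499, -0.213, 0.1092]
tool_rot: [-1.44, -1.639, -0.861]
ft_force: [0.5, 0.6, -0.7]
top 114 102
foot ((0.4350501298904419, -0.14342015981674194), (0.04580969363451004, 0.018039027228951454), 88.05206298828125)
knob [ 0.4343 -0.1443] [0.0204 0.0232 0.016 ] 0.07463649986577758
  z 0.020 n 49 ext [0.019 0.046] [ 0.4348 -0.1433]
  z 0.056 n 3 ext [0.014 0.017] [ 0.4316 -0.1474]
  z 0.060 n 21 ext [0.017 0.023] [ 0.4325 -0.1443]
  z 0.064 n 21 ext [0.019 0.02 ] [ 0.4351 -0.1432]
  z 0.068 n 46 ext [0.017 0.019] [ 0.4359 -0.144 ]
  z 0.072 n 11 ext [0.009 0.012] [ 0.4354 -0.1431]
side 112 85
foot ((0.4373672902584076, -0.1523590087890625), (0.01963033899664879, 0.0358353890478611), 0.3663254380226135)
knob [ 0.4362 -0.1496] [0.018  0.0148 0.0249] 0.0739430759977815
  z 0.020 n 61 ext [0.018 0.033] [ 0.4371 -0.1534]
  z 0.024 n 7 ext [0.015 0.012] [ 0.4349 -0.1458]
  z 0.028 n 4 ext [0.011 0.004] [ 0.437  -0.1484]
  z 0.032 n 5 ext [0.011 0.006] [ 0.4373 -0.1489]
  z 0.048 n 4 ext [0.006 0.001] [ 0.4351 -0.1547]
  z 0.052 n 7 ext [0.015 0.004] [ 0.4355 -0.1544]
  z 0.056 n 5 ext [0.013 0.004] [ 0.4346 -0.1549]
  z 0.060 n 16 ext [0.015 0.008] [ 0.4362 -0.1523]
  z 0.064 n 15 ext [0.017 0.012] [ 0.4358 -0.1494]
  z 0.068 n 33 ext [0.018 0.014] [ 0.4363 -0.149 ]
  z 0.072 n 5 ext [0.011 0.008] [ 0.4378 -0.1487]
```

```bash
python3 -m handwheel '[[0.087,0.02,0,-0.04,0,-8,0],[0.087,0,0,-0.03,0,-8,0],[0.087,0,0,0,0,-8,1],[0.087,0,0,0,0,-8,4],[0.087,0,0,0,0,0,4],[0.087,0,0,0,0,0,0],[0.087,0,0,0,0,0,0]]'|sed -n 2,4p
python3 - <<'E'
import fs; from plan import *
fs.find((.436,-.145),.045)
plan([.4355,-.1440,.13],-1,30)
E
```

```text
position: [0.4557, -0.2609, 0.1624]
tool_rot: [-1.916, -1.876, -0.417]
ft_force: [-0.2, 0.5, -0.2]
top 114 102
foot ((0.43483221530914307, -0.14330600202083588), (0.04580767825245857, 0.017679229378700256), 87.34036254882812)
knob [ 0.4343 -0.1442] [0.0205 0.0231 0.0173] 0.07352450774892716
  z 0.020 n 49 ext [0.019 0.046] [ 0.435  -0.1435]
  z 0.060 n 21 ext [0.015 0.023] [ 0.4315 -0.1442]
  z 0.064 n 26 ext [0.018 0.023] [ 0.4353 -0.1442]
  z 0.068 n 46 ext [0.015 0.017] [ 0.4367 -0.1432]
  z 0.072 n 8 ext [0.01  0.006] [ 0.4364 -0.1439]
side 0 0
t 17.68 F [-0.   1.   0.9] w 87.1mm gf 0.0 pos [ 0.4559 -0.2613  0.1624]
turn tool [-5.   0.3 -1.6] tcp target [ 0.4357 -0.1345  0.1135]
shift world [-0.0203  0.1268 -0.0489] in tool now [ 85.1 -15.6 106.8] in target axes [ 85.1 -22.5 105.6]
q [ 1.09  0.45 -0.51  1.55 -0.16  1.56  0.6 ]
```

```bash
python3 -m handwheel '[[0.087,0,0,0,-5,0.3,-1.6],[0.087,0.0213,-0.0056,0.0264,0,0,0],[0.087,0.0213,-0.0056,0.0264,0,0,0],[0.087,0.0213,-0.0056,0.0264,0,0,0],[0.087,0.0213,-0.0056,0.0264,0,0,0],[0.087,-0.012,0,0.0208,0,0,0],[0.087,-0.012,0,0.0208,0,0,0],[0.087,-0.012,0,0.0208,0,0,0],[0.087,0,0,0,0,0,0],[0.087,0,0,0,0,0,0]]'|sed -n 2,4p
python3 - <<'E'
from plan import *
plan([.4350,-.1435,.058],-1,30)
a=grab('top','t5')[0][215:315,240:340]; b=grab('side','s5')[0][190:290,200:300]
cv2.imwrite('pics/pick2.png',cv2.resize(np.hstack([a,b]),None,fx=4,fy=6,interpolation=2))
E
```

```text
position: [0.4367, -0.1347, 0.0427]
tool_rot: [-1.947, -1.912, -0.521]
ft_force: [0.3, -0.7, -0.4]
t 18.93 F [ 0.3 -0.7 -0.4] w 87.1mm gf 0.0 pos [ 0.4367 -0.1347  0.0427]
turn tool [ 0.1  0.1 -0. ] tcp target [ 0.4352 -0.134   0.0415]
shift world [-0.0015  0.0007 -0.0012] in tool now [-0.  -1.5  1.3] in target axes [-0.  -1.5  1.3]
q [ 1.09  0.38 -0.57  1.94 -0.28  1.16  0.65]
```

View pics/pick2.png

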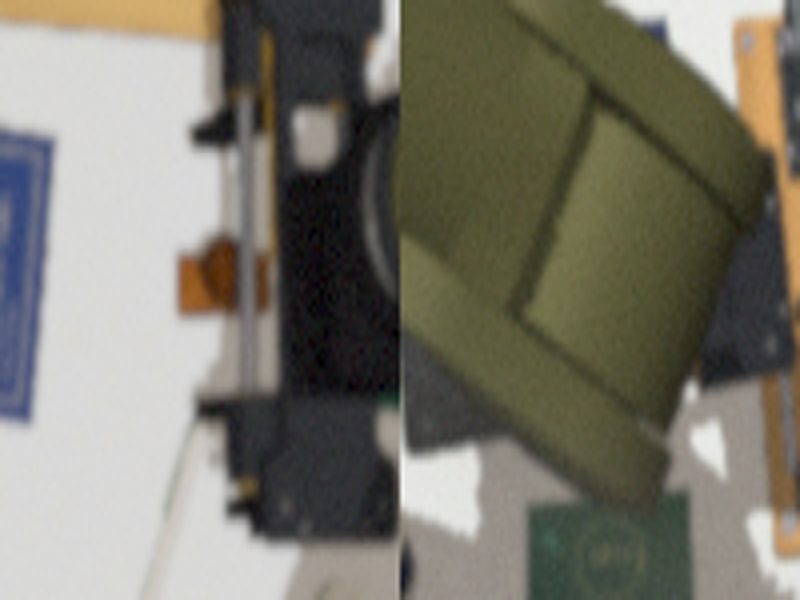

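Fingertips at rows 130 and 408 straddle the ball (222,272) evenly. Gripping harder this time.

```bash
python3 -m handwheel '[[0.02,0,0,0.001,0,0,0],[0.01,0,0,0,0,0,0],[0.01,0,0,0,0,0,0],[0.01,0,0,0,0,0,0],[0.01,0,0,0,0,0,0],[0.01,0,0,0,0,0,0],[0.01,0,0,0,0,0,0]]' 40
python3 stamp.py
python3 -m handwheel '[[0.01,0.005,0,-0.0087,0,0,0],[0.01,0.005,0,-0.0087,0,0,0],[0.01,0.005,0,-0.0087,0,0,0],[0.01,0.005,0,-0.0087,0,0,0],[0.01,0,0,0,0,0,0]]'
python3 stamp.py
```

```text
time: 19.9
position: [0.4362, -0.134, 0.0412]
tool_rot: [-1.947, -1.912, -0.52]
ft_force: [-0.7, -0.4, 0.0]
grip_width: 0.283
grip_force: 4.2
grasp [ 0.436  -0.1435  0.0577] levelx [0.02 1.   0.  ]
top 137
  x -23: n 4 z med -39 min -41 max -36  y -4..10
  x -18: n 8 z med -38 min -40 max 28  y -4..18
  x -3: n 16 z med 13 min 7 max 15  y -8..11
  x 2: n 35 z med 12 min 4 max 16  y -12..15
  x 7: n 23 z med 7 min -40 max 14  y -14..11
  x 12: n 23 z med -8 min -41 max 9  y -15..8
  x 17: n 14 z med -36 min -39 max -12  y -14..8
  x 22: n 14 z med -37 min -40 max -34  y -10..8
side 0
time: 20.62
position: [0.4367, -0.1345, 0.0822]
tool_rot: [-1.948, -1.914, -0.521]
ft_force: [0.3, 0.5, -0.2]
grip_width: 0.268
grip_force: 39.6
grasp [ 0.4365 -0.144   0.0987] levelx [0.02 1.   0.  ]
top 141
  x -23: n 6 z med -38 min -39 max -36  y -2..8
  x -18: n 6 z med -38 min -39 max -37  y -2..8
  x -3: n 23 z med 12 min 8 max 24  y -7..20
  x 2: n 24 z med 13 min 6 max 16  y -9..11
  x 7: n 32 z med 8 min -38 max 15  y -13..12
  x 12: n 19 z med -36 min -42 max 5  y -14..9
  x 17: n 19 z med -38 min -41 max -6  y -13..9
  x 22: n 12 z med -37 min -41 max -35  y -10..7
side 0
```

```bash
python3 -m handwheel '[[0.01,0,0,0,-2.63,0,4.55],[0.01,0,0,0,-2.63,0,4.55],[0.01,0,0,0,-2.63,0,4.55],[0.01,0,0,0,-2.63,0,4.55],[0.01,0,0,0,-2.63,0,4.55],[0.01,0,0,0,-2.63,0,4.55],[0.01,0,0,0,-2.63,0,4.55],[0.01,0,0,0,-2.63,0,4.55],[0.01,0,0,0,-2.63,0,4.55],[0.01,0,0,0,0,0,0]]' | sed -n 5p
python3 stamp.py; python3 -c "
from plan import *
plan(C(-.0845,.1,.1),-48.2,30)"
```

```text
grip_width: 0.271
grasp [ 0.4281 -0.1397  0.0973] levelx [0.75 0.67 0.  ]
top 96
  x -13: n 4 z med 3 min 3 max 27  y -11..3
  x -8: n 5 z med 5 min -38 max 8  y -7..2
  x 2: n 17 z med 12 min 5 max 14  y -7..13
  x 7: n 22 z med 9 min 4 max 14  y -10..11
  x 12: n 14 z med 3 min -39 max 8  y -14..4
  x 17: n 16 z med -38 min -42 max -10  y -12..8
  x 22: n 18 z med -37 min -39 max -35  y -11..7
side 18
  x -13: n 2 z med -39 min -40 max -39  y 12..13
  x -8: n 6 z med -40 min -44 max -37  y 12..14
  x -3: n 3 z med -39 min -40 max -37  y 11..13
  x 2: n 7 z med -38 min -40 max -36  y 10..14
t 22.07 F [-0.2  0.6 -0.6] w 23.4mm gf 39.6 pos [ 0.4362 -0.1341  0.0813]
turn tool [0.1 0.  0. ] tcp target [ 0.4755 -0.1753  0.0835]
shift world [ 0.0394 -0.0412  0.0022] in tool now [ 2.7 56.9 -0.9] in target axes [ 2.8 56.9 -1. ]
q [ 1.19 -0.01 -0.54  2.24 -0.67  0.92  0.23]
```

```bash
python3 -m handwheel '[[0.01,0.001,0.019,0,0,0,0],[0.01,0.001,0.019,0,0,0,0],[0.01,0.001,0.019,0,0,0,0],[0.01,0,0,0,-2.63,0,4.55],[0.01,0,0,0,-2.63,0,4.55],[0.01,0,0,0,-2.63,0,4.55],[0.01,0,0,0,-2.63,0,4.55],[0.01,0,0,0,-2.63,0,4.55],[0.01,0,0,0,-2.63,0,4.55],[0.01,0,0,0,-2.63,0,4.55],[0.01,0,0,0,-2.63,0,4.55],[0.01,0,0,0,-2.63,0,4.55]]' | sed -n 5p
python3 -m handwheel '[[0.01,0,0,0,0,0,0]]' |sed -n 5p
python3 stamp.py; python3 -c "
from plan import *
plan(C(-.0845,0,.1),-95.5,30)"
```

```text
grip_width: 0.269
grip_width: 0.271
grasp [ 0.4669 -0.1731  0.0994] levelx [ 1.   -0.09  0.  ]
top 47
  x -8: n 4 z med 11 min 7 max 14  y -4..10
  x -3: n 16 z med 10 min 2 max 16  y -10..13
  x 7: n 8 z med 9 min 3 max 12  y -12..5
  x 12: n 7 z med 6 min -1 max 8  y -12..6
  x 17: n 4 z med -38 min -39 max -5  y -12..-6
  x 22: n 8 z med -37 min -39 max -35  y -9..6
side 105
  x 2: n 7 z med -41 min -46 max -36  y 11..13
  x 7: n 25 z med 8 min -52 max 14  y -4..21
  x 12: n 21 z med -6 min -50 max 10  y -11..22
  x 17: n 24 z med -37 min -48 max -2  y -4..22
  x 22: n 23 z med -37 min -47 max -34  y -6..14
  x 27: n 5 z med -37 min -42 max -35  y -5..12
t 23.80 F [ 0.4  0.  -0.2] w 23.5mm gf 39.6 pos [ 0.4763 -0.1751  0.0831]
turn tool [ 0.1 -0.1  0.1] tcp target [ 0.5774 -0.1921  0.0835]
shift world [ 0.1011 -0.0171  0.0004] in tool now [88.7  7.3 50.9] in target axes [88.8  7.3 50.8]
q [ 1.17 -0.19 -0.7   2.36 -0.64  0.5  -0.72]
```

```bash
python3 -m handwheel '[[0.01,0.0177,0.0015,0.0102,0,0,0],[0.01,0.0177,0.0015,0.0102,0,0,0],[0.01,0.0177,0.0015,0.0102,0,0,0],[0.01,0.0177,0.0015,0.0102,0,0,0],[0.01,0.0177,0.0015,0.0102,0,0,0],[0.01,0,0,0,0,0,0],[0.01,0,0,0,0,0,0],[0.01,0,0,0,0,0,0],[0.01,0,0,0,0,0,0]]' | sed -n 2,5p
python3 - <<'E'
import stamp; from plan import *
stamp.look()
plan(C(-.0845,0,.066),-95.5,30)
# foot and rails seen in clamp axes
for n in('top','side'):
    im,d,c=grab(n,n+'6'); P=(cloud(c,d)-O)@np.c_[AX,AY,[0,0,1]]; hsv=cv2.cvtColor(im,cv2.COLOR_BGR2HSV)
    k=(d>0)&(P[...,2]>.009)&(P[...,2]<.03)&(P[...,0]<-.05)&(P[...,0]>-.125)&(abs(P[...,1])<.045)
    q=P[k]
    for lo,hi,nm in((.0105,.016,'rails'),(.02,.03,'jaw')):
        r=q[(q[:,2]>lo)&(q[:,2]<hi)]; print(n,nm,len(r),[ (s,len(z),z[:,:2].min(0).round(4),z[:,:2].max(0).round(4)) for s in(-1,1) for z in [r[np.sign(r[:,1])==s]] if len(z)])
E
```

```text
position: [0.5764, -0.1926, 0.0831]
tool_rot: [3.004, -0.147, 0.806]
ft_force: [0.7, 0.0, -0.5]
grip_width: 0.271
grasp [ 0.5669 -0.1917  0.0996] levelx [ 1.  -0.1  0. ]
top 8
  x 2: n 8 z med 14 min 5 max 15  y -10..8
side 41
  x 12: n 7 z med 2 min -11 max 8  y 17..22
  x 17: n 14 z med -23 min -73 max -1  y 8..21
  x 22: n 14 z med -38 min -46 max -34  y -6..12
  x 27: n 6 z med -38 min -72 max -37  y 3..20
t 25.02 F [ 0.4 -0.7 -0.1] w 23.6mm gf 39.6 pos [ 0.5766 -0.1926  0.0833]
turn tool [ 0.2 -0.1 -0. ] tcp target [ 0.5774 -0.1921  0.0495]
shift world [ 0.0008  0.0005 -0.0337] in tool now [-16.3  -0.7  29.6] in target axes [-16.2  -0.6  29.6]
q [ 1.16  0.1  -0.83  2.16 -0.13  0.41 -1.21]
top rails 0 []
top jaw 0 []
side rails 71 [(-1, 44, array([-0.1224, -0.0442]), array([-0.0515, -0.0129])), (1, 27, array([-0.1246,  0.0063]), array([-0.11  ,  0.0369]))]
side jaw 188 [(-1, 126, array([-0.1239, -0.0326]), array([-1.01e-01, -1.00e-04])), (1, 62, array([-1.208e-01,  1.000e-04]), array([-0.1092,  0.0283]))]
```

```bash
python3 -m handwheel '[[0.01,-0.0032,0,0.0062,0,0,0],[0.01,-0.0035,0,0.0061,0,0,0],[0.01,-0.0035,0,0.0061,0,0,0],[0.01,-0.0035,0,0.006,0,0,0],[0.01,0,0,0,0,0,0],[0.01,0,0,0,0,0,0]]' | sed -n 2,5p
python3 stamp.py; python3 -c "
from plan import *
plan(C(-.0845,0,.066),-95.5,30)"
```

```text
position: [0.5775, -0.1924, 0.0553]
tool_rot: [3.004, -0.147, 0.807]
ft_force: [-0.2, 0.2, -0.7]
grip_width: 0.273
grasp [ 0.568  -0.1915  0.0717] levelx [ 1.  -0.1  0. ]
top 7
  x 2: n 7 z med 12 min 7 max 15  y -10..7
side 49
  x 12: n 6 z med -0 min -9 max 7  y 12..22
  x 17: n 15 z med -37 min -42 max -2  y 8..22
  x 22: n 23 z med -40 min -62 max -10  y -25..37
  x 27: n 3 z med -47 min -56 max -39  y -11..19
t 25.98 F [ 0.3  0.3 -1. ] w 23.5mm gf 39.6 pos [ 0.5776 -0.1926  0.0556]
turn tool [ 0.2 -0.1 -0. ] tcp target [ 0.5774 -0.1921  0.0495]
shift world [-0.0002  0.0005 -0.006 ] in tool now [-3.2 -0.5  5.1] in target axes [-3.2 -0.4  5.1]
q [ 1.12  0.16 -0.79  2.17 -0.04  0.34 -1.27]
```

```bash
python3 -m handwheel '[[0.01,-0.0012,0,0.0022,0,0,0],[0.01,-0.0012,0,0.0021,0,0,0],[0.01,0,0,0,0,0,0],[0.01,0,0,0,0,0,0]]' | sed -n 2,5p
python3 -c "
from plan import *
plan(C(-.0845,0,.066),-95.5,30)"
```

```text
position: [0.5774, -0.1925, 0.0503]
tool_rot: [3.004, -0.147, 0.806]
ft_force: [-0.7, -0.2, -1.1]
grip_width: 0.268
t 26.48 F [-0.7 -0.2 -1.1] w 23.3mm gf 39.6 pos [ 0.5774 -0.1925  0.0503]
turn tool [ 0.2 -0.1 -0. ] tcp target [ 0.5774 -0.1921  0.0495]
shift world [ 0.      0.0004 -0.0007] in tool now [-0.4 -0.4  0.6] in target axes [-0.4 -0.4  0.6]
q [ 1.11  0.17 -0.78  2.18 -0.02  0.33 -1.29]
```

Below rail height with no contact, so it is in between the rails. A little further to touch, then release.

```bash
python3 -m handwheel '[[0.01,-0.0007,0,0.0013,0,0,0],[0.01,-0.0007,0,0.0013,0,0,0],[0.01,0,0,0,0,0,0],[0.01,0,0,0,0,0,0]]' | sed -n 2,5p
```

```text
position: [0.5797, -0.1932, 0.0498]
tool_rot: [3.001, -0.146, 0.812]
ft_force: [-5.2, 1.7, 13.0]
grip_width: 0.27
```

```bash
python3 -m handwheel '[[0.01,0.0007,0,-0.0013,0,0,0],[0.03,0,0,0,0,0,0],[0.05,0,0,0,0,0,0],[0.055,0,0,0,0,0,0],[0.055,0,0,0,0,0,0],[0.055,0,0,0,0,0,0],[0.055,-0.004,0,-0.02,0,0,0],[0.055,-0.01,0,-0.04,0,0,0],[0.055,-0.02,0,-0.04,0,0,0],[0.055,-0.02,0,-0.03,0,0,0],[0.055,0,0,0,0,0,0]]' 10| sed -n 2,5p
python3 - <<'E'
from plan import *
plan(C(.064,0,.16),-95.5,0)
for n in('top','side'):
    im,d,c=grab(n,n+'7'); P=(cloud(c,d)-O)@np.c_[AX,AY,[0,0,1]]; hsv=cv2.cvtColor(im,cv2.COLOR_BGR2HSV)
    k=(d>0)&(P[...,2]>.018)&(P[...,0]<-.05)&(P[...,0]>-.115)&(abs(P[...,1])<.045)&(hsv[...,0]<14)&(hsv[...,1]>100)&(P[...,2]<.1)
    q=P[k]; print(n,len(q))
    for lo,hi in((.02,.034),(.055,.09)):
        r=q[(q[:,2]>lo)&(q[:,2]<hi)]; 
        if len(r): print(lo,len(r),r.min(0).round(4),r.max(0).round(4))
        if lo==.02 and len(r)>5: print(cv2.minAreaRect(r[:,:2].astype(np.float32)))
E
```

```text
position: [0.465, -0.1825, 0.1333]
tool_rot: [3.006, -0.153, 0.806]
ft_force: [-0.2, -0.3, 0.5]
grip_width: 0.63
t 28.35 F [-0.2 -0.3  0.5] w 54.8mm gf 0.0 pos [ 0.465  -0.1825  0.1333]
turn tool [  0.1 -30.   -0.3] tcp target [ 0.5823 -0.0434  0.141 ]
shift world [0.1172 0.1391 0.0077] in tool now [  92.5 -150.3   44.7] in target axes [ 103.4 -149.7   -7.7]
q [ 1.17 -0.3  -0.62  2.32 -0.64  0.66 -0.72]
top 71
0.02 7 [-0.0898 -0.0204  0.0256] [-0.0751  0.009   0.0321]
((-0.07728077471256256, -0.005268774926662445), (0.012148966081440449, 0.028144557029008865), 31.462656021118164)
0.055 64 [-0.0927 -0.0082  0.0616] [-0.0714  0.0116  0.0818]
side 226
0.02 142 [-0.1059 -0.0252  0.0202] [-0.076   0.0245  0.0334]
((-0.09112504124641418, -0.0003638416528701782), (0.02967265248298645, 0.04970068112015724), 1.1783920526504517)
0.055 66 [-0.0976 -0.009   0.0617] [-0.0785  0.0094  0.0806]
```

Stamp stands upright in the cradle (cy≈0, knob cx≈-0.085). Now the gripper goes over to the trigger side.

```bash
python3 -m handwheel '[[0.087,0.013,-0.0356,-0.0118,0,0,0],[0.087,0.013,-0.0356,-0.0118,0,0,0],[0.087,0.013,-0.0356,-0.0118,0,0,0],[0.087,0.013,-0.0356,-0.0118,0,0,0],[0.087,0,0,0,0,-10,0],[0.087,0,0,0,0,-10,0],[0.087,0,0,0,0,-10,0],[0.087,0,0,0,0,0,0],[0.087,0,0,0,0,0,0]]' 10| sed -n 2,5p
python3 -c "
from plan import *
plan(C(.064,0,.17),-95.5,0)
plan(C(.064,0,.113),-95.5,0)"
```

```text
position: [0.5024, -0.0935, 0.1722]
tool_rot: [3.136, -0.147, -0.021]
ft_force: [0.1, -0.2, 0.3]
grip_width: 1.001
t 29.57 F [ 0.1 -0.2  0.3] w 87.1mm gf 0.0 pos [ 0.5024 -0.0935  0.1722]
turn tool [0.2 0.8 0.1] tcp target [ 0.5823 -0.0434  0.151 ]
shift world [ 0.0799  0.0501 -0.0212] in tool now [ 75.1 -57.5  20. ] in target axes [ 74.7 -57.6  21.2]
q [ 0.36  0.08 -0.24  1.84  0.02  1.24 -1.55]
t 29.57 F [ 0.1 -0.2  0.3] w 87.1mm gf 0.0 pos [ 0.5024 -0.0935  0.1722]
turn tool [0.2 0.8 0.1] tcp target [ 0.5823 -0.0434  0.094 ]
shift world [ 0.0799  0.0501 -0.0782] in tool now [ 75.9 -57.6  77. ] in target axes [ 74.7 -57.6  78.2]
q [ 0.36  0.08 -0.24  1.84  0.02  1.24 -1.55]
```

```bash
python3 -m handwheel '[[0.087,0.025,-0.0187,0.003,0,0.8,0],[0.087,0.025,-0.0187,0.003,0,0,0],[0.087,0.025,-0.0187,0.003,0,0,0],[0.087,0,0,0,0,0,0],[0.087,0,0,0,0,0,0],[0.087,0,0,0,0,0,0]]' 10| sed -n 2,5p
python3 - <<'E'
from plan import *
plan(C(.062,0,.113),-95.5,0)
a=grab('top','t8')[0][150:270,200:350]; b=grab('side','s8')[0][150:290,250:350]
cv2.imwrite('pics/over.png',np.hstack([cv2.resize(a,(450,600),interpolation=2),cv2.resize(b,(350,600),interpolation=2)]))
E
```

```text
position: [0.5814, -0.0466, 0.1635]
tool_rot: [3.133, -0.151, 0.0]
ft_force: [-0.1, 1.5, 0.6]
grip_width: 1.0
t 30.32 F [-0.1  1.5  0.6] w 87.0mm gf 0.0 pos [ 0.5814 -0.0466  0.1635]
turn tool [ 0.3 -0.  -0. ] tcp target [ 0.5821 -0.0454  0.094 ]
shift world [ 0.0007  0.0012 -0.0695] in tool now [ 0.5 -1.6 69.5] in target axes [ 0.5 -1.3 69.5]
q [ 0.27  0.23 -0.28  1.69  0.07  1.23 -1.69]
```

View pics/over.png

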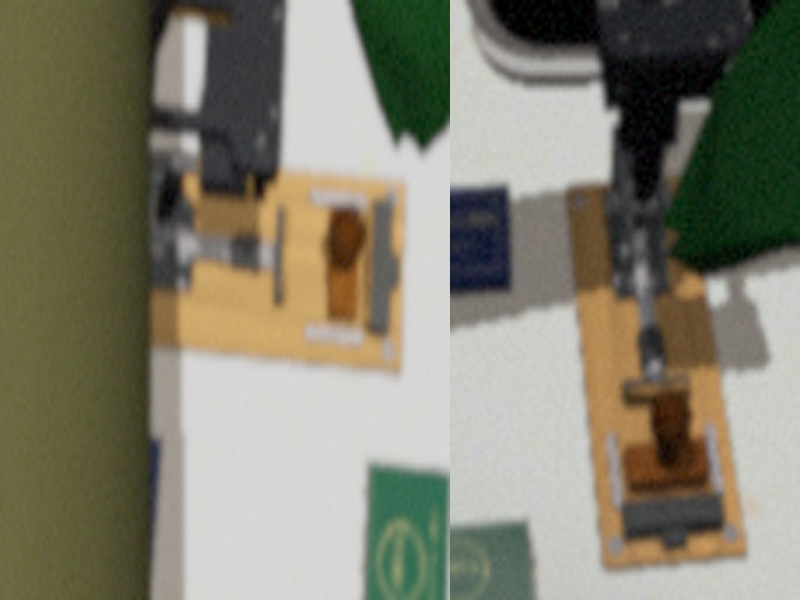

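The stamp stands between the rails against the fixed jaw (left panel 345,265; right panel 668,440), the moving jaw at (280,255) is still back, and the gripper is over trigger and handle. Descending.

```bash
python3 -m handwheel '[[0.087,0,-0.001,0.023,0,0,0],[0.087,0,0,0.023,0,0,0],[0.087,0,0,0.0235,0,0,0],[0.087,0,0,0,0,0,0],[0.087,0,0,0,0,0,0],[0.064,0,-0.001,0,0,0,0],[0.064,0,-0.001,0,0,0,0],[0.064,0,0,0,0,0,0],[0.064,0,0,0,0,0,0]]' 17
cat > jaw.py <<'E'
from plan import *
def jaw():
    for n in('top','side'):
        im,d,c=grab(n); P=(cloud(c,d)-O)@np.c_[AX,AY,[0,0,1]]; hsv=cv2.cvtColor(im,cv2.COLOR_BGR2HSV); q=P[d>0]
        r=q[(q[:,2]>.0205)&(q[:,2]<.03)&(q[:,0]<-.02)&(q[:,0]>-.0795)&(abs(q[:,1])>.012)&(abs(q[:,1])<.022)]  # plate only
        k=(d>0)&(P[...,2]>.055)&(P[...,2]<.09)&(P[...,0]<-.06)&(P[...,0]>-.115)&(abs(P[...,1])<.03)&(hsv[...,0]<16)&(hsv[...,1]>90); b=P[k]
        print(n,'plate n',len(r),'cx med %.1f'%(np.median(r[:,0])*1e3 if len(r) else 0),'knob cx %.1f n %d ztop %.3f'%(np.median(b[:,0])*1e3 if len(b) else 0,len(b),b[:,2].max() if len(b) else 0))
if __name__=='__main__':
    jaw(); plan(C(.0645,0,.113),-95.5,0)
E
python3 jaw.py
```

```text
time: 31.55
position: [0.5829, -0.0442, 0.094]
tool_rot: [3.133, -0.15, 0.001]
ft_force: [-0.9, -3.2, 2.9]
grip_width: 0.744
grip_force: 1.7
top plate n 46 cx med -39.6 knob cx -82.3 n 104 ztop 0.081
side plate n 49 cx med -40.5 knob cx -89.4 n 110 ztop 0.082
t 31.65 F [ 0.  -3.5  2.8] w 64.3mm gf 1.6 pos [ 0.5828 -0.0438  0.0937]
turn tool [ 0.3 -0.   0. ] tcp target [ 0.5823 -0.0429  0.094 ]
shift world [-0.0005  0.0009  0.0003] in tool now [-0.6 -0.9 -0.3] in target axes [-0.6 -0.9 -0.3]
q [ 0.26  0.29 -0.27  1.76  0.09  1.1  -1.71]
```

```bash
python3 -m handwheel '[[0.058,0,-0.003,0,0,0,0],[0.05,0,-0.004,0,0,0,0],[0.042,0,-0.004,0,0,0,0],[0.034,0,-0.0015,0,0,0,0],[0.034,0,0,0,0,0,0],[0.034,0,0,0,0,0,0],[0.034,0,0,0,0,0,0]]' 17
python3 jaw.py
```

```text
time: 32.52
position: [0.584, -0.0322, 0.0938]
tool_rot: [3.132, -0.15, 0.0]
ft_force: [-0.5, -5.9, 5.7]
grip_width: 0.468
grip_force: 17.1
top plate n 54 cx med -52.5 knob cx -81.8 n 98 ztop 0.081
side plate n 44 cx med -63.5 knob cx -89.4 n 108 ztop 0.082
t 32.62 F [-0.  -6.4  5.4] w 40.7mm gf 17.1 pos [ 0.584  -0.0322  0.0939]
turn tool [ 0.4 -0.   0. ] tcp target [ 0.5823 -0.0429  0.094 ]
shift world [-0.0017 -0.0107  0.0001] in tool now [-0.7 10.8 -0.1] in target axes [-0.7 10.8 -0.1]
q [ 0.25  0.29 -0.28  1.76  0.1   1.1  -1.73]
```

Jaw moved 13 mm. Next stroke.

```bash
python3 -m handwheel '[[0.05,0,0.004,0,0,0,0],[0.058,0,0.004,0,0,0,0],[0.066,0,0.0045,0,0,0,0],[0.068,0,0,0,0,0,0],[0.068,0,0,0,0,0,0]]' 17 | tail -2
python3 jaw.py
python3 -m handwheel '[[0.058,0,-0.004,0,0,0,0],[0.05,0,-0.004,0,0,0,0],[0.042,0,-0.004,0,0,0,0],[0.034,0,-0.0015,0,0,0,0],[0.034,0,0,0,0,0,0],[0.034,0,0,0,0,0,0],[0.034,0,0,0,0,0,0]]' 17
python3 jaw.py
```

```text
grip_width: 0.772
grip_force: 0.7
top plate n 54 cx med -51.7 knob cx -82.8 n 99 ztop 0.081
side plate n 37 cx med -53.2 knob cx -89.4 n 111 ztop 0.081
t 33.35 F [-0.2 -1.4 -1.7] w 67.7mm gf 0.7 pos [ 0.5818 -0.0423  0.0928]
turn tool [0.2 0.1 0.1] tcp target [ 0.5823 -0.0429  0.094 ]
shift world [ 0.0005 -0.0005  0.0012] in tool now [ 0.5  0.5 -1.2] in target axes [ 0.5  0.5 -1.2]
q [ 0.26  0.29 -0.28  1.76  0.09  1.1  -1.71]
time: 34.22
position: [0.584, -0.0322, 0.0942]
tool_rot: [3.13, -0.151, 0.0]
ft_force: [-3.5, -6.2, 3.8]
grip_width: 0.471
grip_force: 17.1
top plate n 46 cx med -61.9 knob cx -81.8 n 102 ztop 0.082
side plate n 43 cx med -71.4 knob cx -90.0 n 107 ztop 0.082
t 34.33 F [-1.2 -6.2  3.1] w 40.5mm gf 17.1 pos [ 0.584  -0.0322  0.0942]
turn tool [ 0.4 -0.  -0. ] tcp target [ 0.5823 -0.0429  0.094 ]
shift world [-0.0017 -0.0107 -0.0002] in tool now [-0.7 10.8  0.3] in target axes [-0.7 10.8  0.2]
q [ 0.25  0.29 -0.28  1.76  0.1   1.1  -1.74]
```

```bash
python3 -m handwheel '[[0.05,0,0.004,0,0,0,0],[0.058,0,0.004,0,0,0,0],[0.066,0,0.0045,0,0,0,0],[0.068,0,0,0,0,0,0],[0.068,0,0,0,0,0,0]]' 17 | tail -2
python3 jaw.py
python3 -m handwheel '[[0.058,0,-0.004,0,0,0,0],[0.05,0,-0.004,0,0,0,0],[0.042,0,-0.004,0,0,0,0],[0.034,0,-0.0015,0,0,0,0],[0.034,0,0,0,0,0,0],[0.034,0,0,0,0,0,0],[0.034,0,0,0,0,0,0]]' 17
python3 jaw.py
```

```text
grip_width: 0.773
grip_force: 0.7
top plate n 51 cx med -62.0 knob cx -82.0 n 99 ztop 0.082
side plate n 38 cx med -64.2 knob cx -89.0 n 103 ztop 0.082
t 35.05 F [-0.6 -1.7 -1.4] w 67.8mm gf 0.7 pos [ 0.5823 -0.0412  0.0929]
turn tool [0.2 0.1 0.1] tcp target [ 0.5823 -0.0429  0.094 ]
shift world [ 0.0001 -0.0017  0.0011] in tool now [ 0.2  1.7 -1.1] in target axes [ 0.2  1.7 -1.1]
q [ 0.26  0.29 -0.28  1.76  0.09  1.1  -1.71]
time: 35.92
position: [0.584, -0.0322, 0.0942]
tool_rot: [3.129, -0.152, 0.0]
ft_force: [-1.6, -8.6, 5.3]
grip_width: 0.468
grip_force: 17.0
top plate n 48 cx med -71.1 knob cx -83.9 n 103 ztop 0.082
side plate n 30 cx med -73.4 knob cx -92.1 n 109 ztop 0.082
t 36.02 F [-1.8 -8.6  4.7] w 40.7mm gf 17.0 pos [ 0.584  -0.0322  0.0942]
turn tool [ 0.5 -0.  -0.1] tcp target [ 0.5823 -0.0429  0.094 ]
shift world [-0.0017 -0.0107 -0.0002] in tool now [-0.7 10.8  0.3] in target axes [-0.7 10.8  0.2]
q [ 0.24  0.29 -0.28  1.76  0.1   1.1  -1.74]
```

```bash
python3 -m handwheel '[[0.05,0,0.004,0,0,0,0],[0.058,0,0.004,0,0,0,0],[0.066,0,0.0045,0,0,0,0],[0.068,0,0,0,0,0,0],[0.068,0,0,0,0,0,0]]' 12 | tail -2
python3 jaw.py
python3 -m handwheel '[[0.058,0,-0.004,0,0,0,0],[0.05,0,-0.004,0,0,0,0],[0.042,0,-0.004,0,0,0,0],[0.034,0,0,0,0,0,0],[0.034,0,0,0,0,0,0],[0.034,0,0,0,0,0,0]]' 12
python3 jaw.py
python3 -m handwheel '[[0.034,0,0,0,0,0,0],[0.034,0,0,0,0,0,0],[0.034,0,0,0,0,0,0]]' 15
python3 jaw.py
```

```text
grip_width: 0.771
grip_force: 0.7
top plate n 46 cx med -70.9 knob cx -83.8 n 99 ztop 0.081
side plate n 31 cx med -71.4 knob cx -92.0 n 108 ztop 0.082
t 36.75 F [ 0.3 -1.4 -1.7] w 68.0mm gf 0.7 pos [ 0.5824 -0.0402  0.093 ]
turn tool [0.2 0.1 0.1] tcp target [ 0.5823 -0.0429  0.094 ]
shift world [-0.0001 -0.0027  0.001 ] in tool now [ 0.1  2.7 -1. ] in target axes [ 0.1  2.7 -1. ]
q [ 0.26  0.29 -0.28  1.76  0.09  1.1  -1.71]
time: 37.5
position: [0.5837, -0.0347, 0.0942]
tool_rot: [3.127, -0.153, -0.001]
ft_force: [-3.0, -10.8, 5.0]
grip_width: 0.53
grip_force: 12.0
top plate n 38 cx med -74.8 knob cx -87.8 n 100 ztop 0.082
side plate n 22 cx med -73.8 knob cx -95.6 n 116 ztop 0.082
t 37.60 F [ -1.8 -11.4   4.7] w 46.0mm gf 12.0 pos [ 0.5837 -0.0348  0.0942]
turn tool [ 0.6 -0.  -0.1] tcp target [ 0.5823 -0.0429  0.094 ]
shift world [-0.0014 -0.0081 -0.0002] in tool now [-0.6  8.2  0.3] in target axes [-0.6  8.2  0.2]
q [ 0.25  0.29 -0.28  1.76  0.1   1.1  -1.74]
time: 37.98
position: [0.5838, -0.0342, 0.0943]
tool_rot: [3.127, -0.153, -0.0]
ft_force: [-2.8, -10.1, 4.9]
grip_width: 0.517
grip_force: 15.0
top plate n 38 cx med -74.7 knob cx -87.7 n 99 ztop 0.082
side plate n 20 cx med -73.9 knob cx -95.6 n 118 ztop 0.082
t 38.08 F [-3.1 -9.8  4.9] w 44.8mm gf 15.0 pos [ 0.5838 -0.0342  0.0942]
turn tool [ 0.6 -0.  -0.1] tcp target [ 0.5823 -0.0429  0.094 ]
shift world [-0.0014 -0.0087 -0.0002] in tool now [-0.6  8.8  0.3] in target axes [-0.6  8.8  0.2]
q [ 0.25  0.29 -0.28  1.76  0.1   1.1  -1.74]
```

```bash
python3 -m handwheel '[[0.034,0,-0.001,0,0,0,0],[0.034,0,0,0,0,0,0],[0.034,0,0,0,0,0,0],[0.034,0,0,0,0,0,0]]' 18
python3 jaw.py
python3 - <<'E'
from plan import *
a=cv2.imread('pics/s8.png'); b=grab('side','s9')[0]; t=grab('top','t9')[0]
f=lambda i:cv2.resize(i,(390,585),interpolation=2)
cv2.imwrite('pics/press.png',np.hstack([f(t[170:240,290:337]),f(b[205:280,280:330])]))
E
```

```text
time: 38.58
position: [0.5839, -0.0324, 0.0942]
tool_rot: [3.128, -0.152, -0.0]
ft_force: [-2.5, -9.4, 5.6]
grip_width: 0.473
grip_force: 18.2
top plate n 38 cx med -75.0 knob cx -87.7 n 100 ztop 0.082
side plate n 20 cx med -73.9 knob cx -95.1 n 113 ztop 0.083
t 38.67 F [-2.2 -9.7  5. ] w 41.3mm gf 18.2 pos [ 0.5839 -0.0325  0.0942]
turn tool [ 0.6 -0.  -0.1] tcp target [ 0.5823 -0.0429  0.094 ]
shift world [-0.0016 -0.0104 -0.0002] in tool now [-0.6 10.5  0.3] in target axes [-0.6 10.5  0.2]
q [ 0.24  0.29 -0.28  1.76  0.1   1.1  -1.74]
```

View pics/press.png

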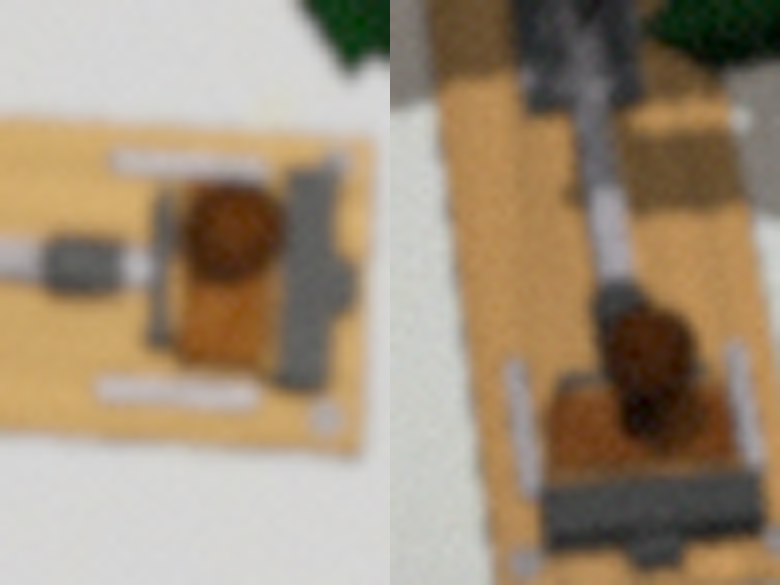

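Stamp squeezed between both jaws (left crop: plate 160,265, foot 225,290, fixed jaw 310,275; barrel front at 122). I'll compare the barrel-to-plate gap with the earlier unpressed picture.

Run:
```python
from plan import *
c=ctrl.camera_info('top'); K=np.array(c['intrinsics'])
def pix(X):
    rv=cv2.Rodrigues(np.array(c['R']))[0]; return cv2.projectPoints(np.array(X,float).reshape(-1,3),rv,np.array(c['t']),K,np.array(c['D']))[0].reshape(-1,2)
xs=np.arange(-.090,.0,.001)
def prof(im,cys,z):
    acc=0
    for cy in cys:
        p=pix([C(x,cy,z) for x in xs]).astype(np.float32); acc=acc+cv2.remap(im,p[:,:1],p[:,1:],cv2.INTER_LINEAR)[:,0,:].astype(float).mean(1)
    return acc/len(cys)
for nm in('top0','t8','t9'):
    im=cv2.imread(f'pics/{nm}.png')
    a=prof(im,np.linspace(-.004,.004,5),.024); b=prof(im,[-.018,-.016,-.014,.014,.016,.018],.025)
    print(nm,'axis',' '.join('%d:%d'%(x*1e3,v) for x,v in zip(xs[::2],a[::2])))
    i=b[5:80].argmin()+5; print('   plate min at',xs[i].round(4), 'z9 side profile min', b[i].round())
im,d,_=grab('top');
```

```text
top0 axis -90:149 -88:148 -86:148 -83:148 -81:148 -79:148 -77:148 -75:149 -73:149 -71:150 -69:150 -67:149 -65:149 -63:149 -61:149 -59:149 -57:149 -55:149 -53:149 -51:149 -49:149 -47:148 -45:148 -43:147 -41:142 -39:130 -37:113 -35:96 -33:92 -31:110 -29:129 -27:142 -25:150 -23:147 -21:130 -19:105 -17:87 -15:83 -13:82 -11:83 -9:84 -7:85 -5:84 -3:84 -1:88
   plate min at -0.035 z9 side profile min 96.0
t8 axis -90:56 -88:52 -86:48 -83:46 -81:46 -79:45 -77:46 -75:46 -73:60 -71:79 -69:105 -67:128 -65:146 -63:157 -61:162 -59:163 -57:163 -55:163 -53:162 -51:163 -49:162 -47:162 -45:162 -43:161 -41:154 -39:143 -37:126 -35:108 -33:104 -31:121 -29:142 -27:156 -25:164 -23:160 -21:142 -19:113 -17:88 -15:74 -13:67 -11:64 -9:64 -7:66 -5:70 -3:72 -1:76
   plate min at -0.085 z9 side profile min 71.0
t9 axis -90:48 -88:47 -86:48 -83:47 -81:50 -79:62 -77:82 -75:100 -73:106 -71:107 -69:123 -67:148 -65:163 -63:160 -61:139 -59:114 -57:98 -55:94 -53:93 -51:94 -49:94 -47:94 -45:93 -43:93 -41:100 -39:119 -37:144 -35:159 -33:165 -31:167 -29:169 -27:170 -25:170 -23:169 -21:168 -19:167 -17:167 -15:167 -13:167 -11:161 -9:144 -7:120 -5:97 -3:83 -1:81
   plate min at -0.083 z9 side profile min 71.0
```

The gap shrank only about 2–2.5 mm and the trigger is at its stop, so one more stroke is needed, limited by force.

```bash
cat > gap.py <<'E'
from plan import *
c=ctrl.camera_info('top'); K=np.array(c['intrinsics'])
xs=np.arange(-.074,-.03,.0005)
def pix(X):
    rv=cv2.Rodrigues(np.array(c['R']))[0]; return cv2.projectPoints(np.array(X,float).reshape(-1,3),rv,np.array(c['t']),K,np.array(c['D']))[0].reshape(-1,2)
def edges(n=4,off=0.):
    acc=0
    for _ in range(n):
        im=ctrl.get_image('top')[0]
        for cy in np.linspace(-.004,.004,5):
            p=pix([C(x,cy,.024) for x in xs+off]).astype(np.float32); acc=acc+cv2.remap(im,p[:,:1],p[:,1:],cv2.INTER_LINEAR)[:,0,:].astype(float).mean(1)
    a=acc/(5*n); x=xs+off; k=np.argmax(a[8:36])+8
    lo=a[:k].min(); i=np.where(a[:k]<(lo+a[k])/2)[0][-1]; rest=a[k:]; hb=np.median(np.sort(rest)[:20]); j=k+np.where(rest<(hb+a[k])/2)[0][0]
    print('plate back %.1f barrel front %.1f gap %.1f (peak %d lows %d %d)'%(x[i]*1e3,x[j]*1e3,(x[j]-x[i])*1e3,a[k],lo,hb))
if __name__=='__main__': edges()
E
python3 gap.py
python3 -m handwheel '[[0.05,0,0.004,0,0,0,0],[0.058,0,0.004,0,0,0,0],[0.066,0,0.0045,0,0,0,0],[0.068,0,0,0,0,0,0],[0.068,0,0,0,0,0,0]]' 12 | tail -2
python3 gap.py
python3 -m handwheel '[[0.058,0,-0.004,0,0,0,0],[0.05,0,-0.004,0,0,0,0],[0.042,0,-0.002,0,0,0,0],[0.034,0,0,0,0,0,0],[0.034,0,0,0,0,0,0],[0.034,0,0,0,0,0,0]]' 12
python3 gap.py
python3 -m handwheel '[[0.034,0,0,0,0,0,0],[0.034,0,0,0,0,0,0],[0.034,0,0,0,0,0,0]]' 16
python3 gap.py
```

```text
plate back -69.0 barrel front -61.0 gap 8.0 (peak 166 lows 106 94)
grip_width: 0.775
grip_force: 0.8
plate back -68.0 barrel front -57.0 gap 11.0 (peak 179 lows 108 94)
time: 40.6
position: [0.5834, -0.0355, 0.0947]
tool_rot: [3.128, -0.153, -0.001]
ft_force: [-4.4, -11.0, 7.7]
grip_width: 0.545
grip_force: 12.0
plate back -69.0 barrel front -60.5 gap 8.5 (peak 169 lows 106 94)
time: 41.18
position: [0.5834, -0.0355, 0.0947]
tool_rot: [3.128, -0.153, -0.001]
ft_force: [-4.8, -9.5, 8.4]
grip_width: 0.546
grip_force: 16.0
plate back -69.0 barrel front -60.5 gap 8.5 (peak 169 lows 106 94)
```

```bash
python3 -m handwheel '[[0.034,0,-0.001,0,0,0,0],[0.034,0,0,0,0,0,0],[0.034,0,0,0,0,0,0]]' 18
python3 gap.py
python3 -m handwheel '[[0.034,0,-0.001,0,0,0,0],[0.034,0,0,0,0,0,0],[0.034,0,0,0,0,0,0]]' 18
python3 gap.py
```

```text
time: 41.75
position: [0.5834, -0.0354, 0.0947]
tool_rot: [3.127, -0.154, -0.001]
ft_force: [-4.7, -10.3, 8.2]
grip_width: 0.547
grip_force: 18.0
plate back -69.0 barrel front -60.5 gap 8.5 (peak 169 lows 106 94)
time: 42.32
position: [0.5834, -0.0351, 0.0948]
tool_rot: [3.126, -0.154, -0.001]
ft_force: [-4.1, -12.1, 9.0]
grip_width: 0.534
grip_force: 18.0
plate back -69.0 barrel front -61.0 gap 8.0 (peak 167 lows 106 94)
```

```bash
python3 -m handwheel '[[0.034,0,0,0,0,0,0],[0.034,0,0,0,0,0,0],[0.034,0,0,0,0,0,0]]' 21 | tail -3
python3 gap.py
python3 -m handwheel '[[0.034,0,-0.001,0,0,0,0],[0.034,0,-0.001,0,0,0,0],[0.034,0,0,0,0,0,0],[0.034,0,0,0,0,0,0]]' 21
python3 gap.py
```

```text
ft_force: [-3.8, -10.9, 9.2]
grip_width: 0.521
grip_force: 21.0
plate back -69.5 barrel front -61.5 gap 8.0 (peak 165 lows 107 94)
time: 43.6
position: [0.5835, -0.0341, 0.0948]
tool_rot: [3.124, -0.155, -0.002]
ft_force: [-4.4, -13.6, 8.0]
grip_width: 0.511
grip_force: 21.0
plate back -70.0 barrel front -62.0 gap 8.0 (peak 153 lows 107 94)
```

```bash
cat > rear.py <<'E'
from gap import *
def prof(im,x):
    acc=0
    for cy in np.linspace(-.004,.004,5):
        p=pix([C(v,cy,.026) for v in x]).astype(np.float32); acc=acc+cv2.remap(im,p[:,:1],p[:,1:],cv2.INTER_LINEAR)[:,0,:].astype(float).mean(1)
    return acc/5
def rear(im,x0,x1,tag):
    x=np.arange(x0,x1,.0005); a=prof(im,x); lo=np.percentile(a,5); i=a.argmin(); hi=np.percentile(a[i:],90)
    j=i+np.where(a[i:]>(lo+hi)/2)[0][0]; f=(((lo+hi)/2)-a[j-1])/(a[j]-a[j-1])
    print(tag,'rear %.2f'%((x[j-1]+f*.0005)*1e3),'lo %d hi %d'%(lo,hi))
if __name__=='__main__':
    for n in('top0','top7'): rear(cv2.imread(f'pics/{n}.png'),-.014,.016,n)
    rear(cv2.imread('pics/t9.png'),-.054,-.02,'t9')
    im=np.mean([ctrl.get_image('top')[0] for _ in range(3)],0).astype(np.float32); rear(im,-.054,-.02,'now')
E
python3 rear.py
```

```text
top0 rear 0.84 lo 84 hi 154
top7 rear 0.76 lo 96 hi 171
t9 rear -39.08 lo 94 hi 171
now rear -40.95 lo 95 hi 169
```

```bash
python3 -m handwheel '[[0.034,0,0,0,0,0,0],[0.034,0,0,0,0,0,0],[0.034,0,0,0,0,0,0],[0.034,0,0,0,0,0,0]]' 24 | tail -3
python3 rear.py | tail -1
python3 -m handwheel '[[0.034,0,-0.0005,0,0,0,0],[0.034,0,0,0,0,0,0],[0.034,0,0,0,0,0,0]]' 24 | tail -3
python3 rear.py | tail -1
```

```text
ft_force: [-4.6, -10.0, 7.7]
grip_width: 0.46
grip_force: 24.1
now rear -42.12 lo 95 hi 170
ft_force: [-5.3, -11.0, 8.1]
grip_width: 0.462
grip_force: 24.1
now rear -40.94 lo 95 hi 169
```

Run:
```python
from rear import *
x=np.arange(-.080,-.02,.002)
for k in range(3):
    im=np.mean([ctrl.get_image('top')[0] for _ in range(4)],0).astype(np.float32); rear(im,-.054,-.02,'now')
    if k==0: print(' '.join('%d:%d'%(v*1e3,a) for v,a in zip(x,prof(im,x))))
print('t9'); print(' '.join('%d:%d'%(v*1e3,a) for v,a in zip(x,prof(cv2.imread('pics/t9.png'),x))))
st()
```

```text
now rear -40.91 lo 94 hi 169
-80:58 -78:78 -76:97 -74:104 -72:109 -69:126 -67:145 -65:154 -63:146 -61:126 -59:105 -57:96 -55:95 -53:94 -51:94 -49:95 -47:95 -45:96 -43:102 -41:118 -39:142 -37:158 -35:162 -33:159 -31:162 -29:167 -27:170 -25:169 -23:168 -21:168
now rear -40.87 lo 95 hi 169
now rear -40.91 lo 95 hi 169
t9
-80:59 -78:79 -76:98 -74:104 -72:106 -69:122 -67:145 -65:161 -63:159 -61:140 -59:116 -57:99 -55:95 -53:94 -51:95 -49:95 -47:96 -45:95 -43:94 -41:101 -39:121 -37:145 -35:160 -33:166 -31:168 -29:170 -27:171 -25:171 -23:170 -21:169
time 45.725
position [ 0.5837 -0.032   0.0947]
tool_rot [ 3.1262e+00 -1.5380e-01 -1.4000e-03]
ft_force [ -4.2482 -11.2954   7.7721]
grip_width 0.4653
grip_force 24.0814
```

```bash
cat > comp.py <<'E'
from rear import *
def back(im,x0,x1):  # plate back edge on the bare-wood lines
    x=np.arange(x0,x1,.0005); acc=0
    for cy in (-.019,-.017,-.015,-.013,.013,.015,.017,.019):
        p=pix([C(v,cy,.0255) for v in x]).astype(np.float32); acc=acc+cv2.remap(im,p[:,:1],p[:,1:],cv2.INTER_LINEAR)[:,0,:].astype(float).mean(1)
    a=acc/8; i=a.argmin(); hi=np.percentile(a[i:],85); lo=a[i]; j=i+np.where(a[i:]>(lo+hi)/2)[0][0]
    return x[j]*1e3,lo,hi,x[i]*1e3
if __name__=='__main__':
    for n,a,b,r in(('top0',-.05,-.015,(-.014,.016)),('t8',-.05,-.02,None),('top7',-.05,-.02,(-.014,.016)),('t9',-.076,-.05,(-.054,-.02))):
        im=cv2.imread(f'pics/{n}.png'); print(n,'back',np.round(back(im,a,b),1)); r and rear(im,*r,n)
    im=np.mean([ctrl.get_image('top')[0] for _ in range(3)],0).astype(np.float32); print('now',np.round(back(im,-.076,-.05),1)); rear(im,-.054,-.02,'now')
    s=ctrl.get_state(); print('w %.1f y %.4f t %.1f'%(s['grip_width']*87,s['position'][1],s['time']),s['ft_force'].round(1) if hasattr(s['ft_force'],'round') else s['ft_force'])
E
python3 comp.py
```

```text
top0 back [-31.   96.6 146.  -35. ]
top0 rear 0.84 lo 84 hi 154
t8 back [-31.5 106.9 157.7 -35. ]
top7 back [-31.  108.8 161.5 -35. ]
top7 rear 0.76 lo 96 hi 171
t9 back [-68.  101.7 158.8 -76. ]
t9 rear -39.08 lo 94 hi 171
now [-68.  102.2 158.3 -72.5]
now rear -40.89 lo 95 hi 169
w 40.0 y -0.0320 t 45.9 [ -4.6 -11.2   7.1]
```

Compression is about 4.5 mm: plate moved 37.0 mm, barrel moved 41.7 mm. Checking that it holds for a moment.

```bash
python3 -m handwheel '[[0.034,0,0,0,0,0,0],[0.034,0,0,0,0,0,0],[0.034,0,0,0,0,0,0],[0.034,0,0,0,0,0,0],[0.034,0,0,0,0,0,0],[0.034,0,0,0,0,0,0],[0.034,0,0,0,0,0,0],[0.034,0,0,0,0,0,0]]' 24 | tail -3
python3 comp.py | tail -3; python3 jaw.py | head -2
```

```text
ft_force: [-4.1, -11.5, 7.9]
grip_width: 0.463
grip_force: 24.1
now [-68.  102.4 157.7 -76. ]
now rear -40.90 lo 95 hi 169
w 40.0 y -0.0321 t 47.0 [ -4.3 -10.5   7.7]
top plate n 34 cx med -74.9 knob cx -88.0 n 103 ztop 0.082
side plate n 20 cx med -74.0 knob cx -95.8 n 114 ztop 0.083
```

Steady, so I'm handing it in.

```bash
python3 -c "
from bench import ctrl
print(ctrl.close_job())"
```

```text
the job is handed in; nothing more can be done
None
```

The stamp stands in the cradle pressed against the fixed jaw, with the sprung jaw pushed in about 4.5 mm of its 10 (camera estimate, good to roughly 0.6 mm) and trigger and handle still squeezed at 24 N; the job was handed in at about 47 s, after one regrasp because the stamp tilted in the gripper on the first try, and I did not re-measure the ink pad and pin tin at the end.

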